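# Pin the lever of a draw-off cock and shut it

### The job

The drinks dispenser's draw-off cock has been washed and put back together, but its lever still turns loose on the stem and the cock stands half open. Take the steel pin with the black head from the utensil block, put it nose first into the flared socket on the lever's hub, and lower the lever slowly until you feel the pin drop into the hidden hole of the stem. Finish with the pin pushed fully home and the lever, which now turns the stem, raised until it stops about level, so that the cock is shut; do not shift the other things on the worktop.

Things in the scene. Friction and masses are not known exactly. Their poses are not given: they have to be found in the camera images.
- lever (a joint): lever angle, rad, about the level stem: 0 = arm level towards the dispenser's front, socket straight up; it grows as the arm is lowered and the socket leans to the front. Starts 0.38 to 0.48. Unpinned it turns alone (2 N at the grip) and stays where left. The stem's hidden hole is at 0.74 to 0.95; once the pin is in it, lever and stem turn together with 0.15 rad of play (about 14 N at the grip) and the stem stops at 0 = shut.
- socket (a point): centre of the mouth of the pin socket on the lever's hub (steel hub 44 mm across, 34 mm wide). Its z axis points out of the bore, away from the stem axis, which lies 42 mm below the mouth along the bore; y is parallel to the stem axis; x points from the grip's end of the arm to the hub. Mouth 20 mm, tapering within 6 mm to the 11.4 mm bore; the stem surface lies 28 mm deep, a stiff rubber bush 64 mm deep.
- grip (a point): middle of the lever's black round grip, 18 mm thick and 64 mm long, which spins freely on its spindle, parallel to the stem and sticking out sideways at the end of a 120 mm steel arm. In the socket's axes it lies at x -120, y -75, z -42 mm. The stem axis is 165 mm above the worktop, the hub 75 mm to the right of the spout; the tank (180 mm across, 373 mm tall with its knob) stands 150 mm behind.
- pin: pin, 105 mm long: steel shank 10 mm thick and 74 mm long with a round nose, black plastic head 24 mm across and 31 mm long (flat shoulder, slightly domed top). Origin at the nose's tip, z axis from nose to head. Stands upright, 30 mm deep in one of the block's sockets. 40 to 70 g. Rests on the stem until the hole comes, drops 36 mm, then the last 8 to 10 mm need an 8 N push; home when the shoulder meets the socket's mouth.
- block: beech utensil block 64 x 150 x 40 mm, fixed, origin under its centre, y along its length; two upright 12 mm sockets at y = +38 and -38 mm. The pin stands in one, the honey dipper in the other.
- honey_dipper: turned wooden honey dipper, 140 mm tall, grooved head 34 mm across at the top, standing in the block's other socket; leave it. Origin at its foot.
- catch_dish: clear glass dish, 98 mm across, 48 mm tall, under the spout; leave it. Origin under its centre.
- soup_can: short food can, 75 mm across, 58 mm tall, left of the dispenser; leave it. Origin under its centre.
- jar: glass jar with a screw lid, 65 mm across, 82 mm tall, right of the dispenser; leave it. Origin under its centre.
- canister: olive square canister, 70 x 70 x 110 mm, at the right; leave it. Origin under its centre.

How it is judged:
By the outcome, as a careful person would: the job done as asked, in the order asked, and still so for the second after the job is handed in, with the robot touching nothing.
It also fails if it takes over 72 s, if anything falls off the work surface, if the arm or the gripper's body presses on something with over 40 N, if the wrist force passes 120 N, or if a joint passes its speed limit or range.

### The arm

A 6-joint arm with a two-finger parallel gripper is mounted at the origin on a cart in front of the work surface, level with it; the furniture and walls round the work are solid. World frame = base frame: x ahead of the robot, y to its left, z up, the work surface at z = 0. Lengths are in m, angles in degrees, forces in N, time in s.
With the tool pointing down it reaches from about 0.35 to 0.875 m from the base axis. Payload 4.2 kg.
Tool frame: the origin (TCP) lies on the centre line of the jaws, within the pads' length; the fingertips stand tip_reach ahead of it and the grasp point (between the pads) is the TCP (tip_reach is the distance from the TCP to the fingertips, in m); z points along the fingers, y is the line along which they close (so a half turn about z gives the same grasp; the last joint's range is limited). The gripper opens to 87 mm and grips with 3 to 60 N. Pads are 19 mm wide; open, the fingers measure 117 mm over their backs; the gripper's body (75 mm by 190 mm) begins 51 mm behind the grasp point.
Start: joints at [-51.532, 22.042, 0.453, 0, -68.411, -14.817], TCP at [0.251, -0.572, 0.242] pointing down, gripper open.
Joint ranges: [-179.83, 179.83], [-69.29, 118.12], [-61.27, 80.66], [-181.25, 117.63], [-171.15, -9.14], [-177.46, 177.46]. Speed limits (degrees/s): [159.86, 159.86, 180, 180, 180, 180].

### API

Orientations are given as a 3x3 rotation matrix whose columns are the frame's x, y, z axes.
In Python, from station import sense, capture, finish_job, tip_reach gives the robot as it stands.
- The arm moves only by the tool arm_command, never from a script. Its argument "deltas" is a list of rows, each a list of 7 numbers: the turn, a rotation vector about the tool's x, y, z in rad, then the shift along the tool's x, y, z in cm, then the closure, from -1 (fully open) to 1 (shut), so that 0 is half open. In form: [[rx, ry, rz, dx, dy, dz, hand], ...]. A call has 1 to 8 rows; each row is the pose to reach, as a shift and turn from the pose commanded when the call began, along the tool's axes at that moment; what a row does not reach only later rows make up. A row lasts 1/12 s, in which the tool goes at most 41.7 mm and 7.16 degrees, less where a joint would pass 70% of its speed; a pose out of reach is approached as far as the arm can. A call with a gripper value outside its range is refused whole. The fingers move at their own pace and stop on an object; the grip force is fixed at half the most. Time passes only in rows, so rows that repeat a pose let the fingers close. It gives the time, the measured TCP pose, the force, the opening and the grip force at its end, in the units of the state.
- sense(): the state, without advancing time (a new reading comes with each control period).
- capture(name): name is "side" or "top"; returns a dict with "pixels" (420x560x3 uint8, blue, green, red), "fovy" (degrees; the focal length in pixels is half the picture's height over the tangent of half this angle, whatever the lens; pixels are square), "cx", "cy" (the principal point, pixels), "rvec" (rotation vector, rad) and "tvec" (3), from world to camera coordinates, as OpenCV has them. Camera axes: x right, y down, z forward; pixel columns grow to the right and rows downward; lengths in m; the calibration is good to about 2 mm. A picture is of the moment at which its call begins. There is no depth.
- finish_job(): hands the job in; it is judged then, once.
The state is a dict: "time_s": time; "joints": joint angles; "joint_velocities": joint speeds; "effort": joint torques, N m; "tcp_pos": TCP position; "ee_rot": TCP orientation; "wrist_force": force on the tool from outside, world axes, zero at the start; "moment": the same for the moment, N m; "gripper_width": opening from 0.0 (shut) to 1.0 (fully open); "gripper_force": force on a finger pad.
Only numpy, scipy, OpenCV 4.12 (cv2) and the standard library are available. Lean on these libraries where they do the work, as an engineer would, in place of code of your own. Each camera call takes 0.05 s, during which the arm holds its last target. There are 200 camera calls.

## Working session

There is one attempt and no reset: what is moved stays moved. The work goes in short steps, Python scripts to look and compute and a tool call to move; the robot and the scene stay as the last step left them, time stands still between calls to the robot, and variables do not carry over. Pictures are saved under pics/ and viewed, at most 10 in all, crops included, and the job is handed in when it is done.

Besides the shell and the picture viewer there is one more tool, called after "Emit:" as name(argument=value, ...), one argument or row to a line, values as JSON. arm_command: Moves the arm, as the interface text tells. Its arguments: {"type":"object","properties":{"deltas":{"type":"array"}},"required":["deltas"]}

```bash
ls; mkdir -p pics
python3 - <<'E'
from station import *
import cv2,numpy as np
s=sense();print(s,tip_reach)
for n in("side","top"):
    c=capture(n);cv2.imwrite(f"pics/{n}0.png",c["pixels"]);np.savez(f"{n}0.npz",**c)
    R=cv2.Rodrigues(np.array(c["rvec"]))[0];print(n,c["fovy"],c["cx"],c["cy"],(-R.T@np.array(c["tvec"]).ravel()).round(3),R.round(2).tolist())
E
```

```text
pics
{'time_s': 0.0, 'joints': array([-5.15304524e+01,  2.20909780e+01,  3.80527495e-01, -2.89173498e-02,
       -6.84104920e+01, -1.48155378e+01]), 'joint_velocities': array([-0.12377127, -0.04380249,  0.05883604,  0.12448153, -0.0135509 ,
        0.00108201]), 'effort': array([ 2.99977100e-04, -3.90666282e+01,  1.87406015e+01,  4.21990961e+00,
        1.10025436e-02, -1.96637102e-04]), 'tcp_pos': array([ 0.25054653, -0.57197959,  0.24046256]), 'ee_rot': array([[-9.16059584e-01, -4.01041075e-01, -9.45696463e-04],
       [-4.01042181e-01,  9.16057524e-01,  1.94457520e-03],
       [ 8.64578325e-05,  2.16061092e-03, -9.99997662e-01]]), 'wrist_force': array([ 0.2536756 , -0.18821562,  0.08644734]), 'moment': array([ 0.03747848,  0.01656615, -0.00901238]), 'gripper_force': 0.0, 'gripper_width': 0.9960924917655444} 0.019
side 42.26428786475459 280.78520644683357 210.8412419629998 [-0.3    0.864  0.816] [[-0.72, -0.69, 0.0], [-0.32, 0.32, -0.89], [0.62, -0.64, -0.45]]
top 53.25908237187573 276.6410096689379 199.62126019906634 [ 0.428 -0.05   1.378] [[-0.02, -1.0, 0.0], [-0.99, 0.02, -0.13], [0.13, -0.0, -0.99]]
```

View pics/side0.png

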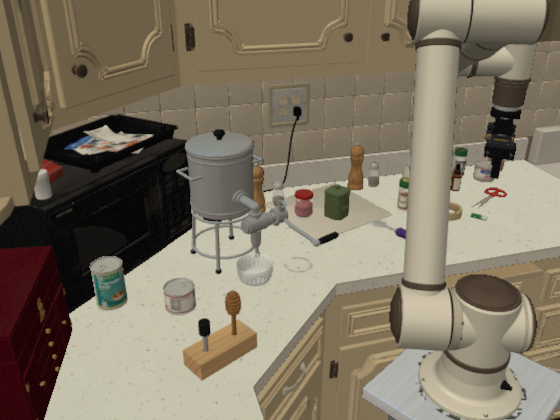

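View pics/top0.png

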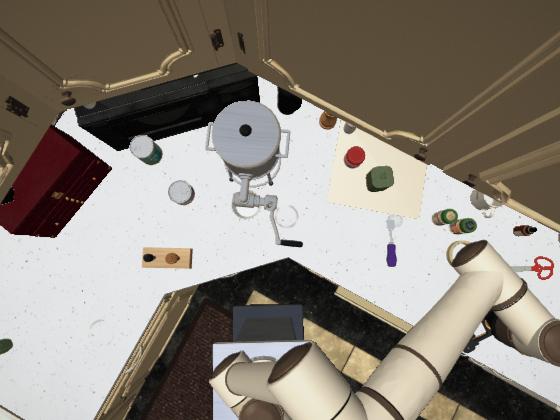

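The side view shows the pin's head at (204,327), the dipper at (233,303), the hub at about (265,215) and the grip at (328,238). In the top view the pin is at (149,258), the hub at (265,202) and the grip at (290,243). Next I'll enlarge these in one composite.

```bash
cat > h.py <<'E'
import cv2,numpy as np
def cam(c):
    R=cv2.Rodrigues(np.array(c["rvec"]).ravel())[0];t=np.array(c["tvec"]).ravel()
    f=210/np.tan(np.radians(float(c["fovy"]))/2);K=np.array([[f,0,float(c["cx"])],[0,f,float(c["cy"])],[0,0,1]])
    return K,R,t
def ray(c,p):
    K,R,t=cam(c);d=R.T@np.linalg.inv(K)@[p[0],p[1],1];return -R.T@t,d/np.linalg.norm(d)
def plane(c,p,z):
    o,d=ray(c,p);return o+d*(z-o[2])/d[2]
def tri(c1,p1,c2,p2):
    o,d=ray(c1,p1);q,e=ray(c2,p2);s=np.linalg.lstsq(np.c_[d,-e],q-o,rcond=None)[0]
    a,b=o+s[0]*d,q+s[1]*e;return (a+b)/2,np.linalg.norm(a-b)
def proj(c,X):
    K,R,t=cam(c);u=K@(R@np.asarray(X,float)+t);return u[:2]/u[2]
def crop(img,x,y,w,h,k):
    o=cv2.resize(img[y:y+h,x:x+w],None,fx=k,fy=k,interpolation=cv2.INTER_CUBIC)
    for i in range(0,w,10): cv2.putText(o,str(x+i),(i*k,8),0,.3,(0,0,255),1);cv2.line(o,(i*k,10),(i*k,14),(0,0,255),1)
    for i in range(0,h,10): cv2.putText(o,str(y+i),(0,i*k+4),0,.3,(0,0,255),1)
    return o
E
python3 - <<'E'
from h import *
s=np.load("side0.npz")["pixels"];t=np.load("top0.npz")["pixels"]
a=np.hstack([crop(s,235,185,80,60,5),crop(t,225,180,80,60,5)])
b=np.hstack([crop(s,180,280,80,60,5),crop(t,130,230,80,60,5)])
cv2.imwrite("pics/z1.png",np.vstack([a,b]))
E
```

```text
(no output)
```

View pics/z1.png

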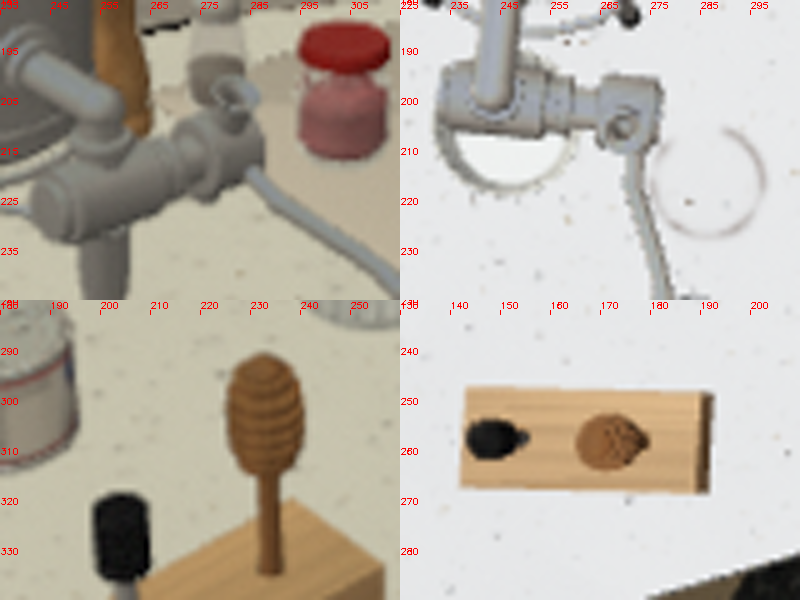

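The composite shows the socket mouth at about (282,204) in side and (269.5,205.5) in top. The pin's head is at side (204.5,327) and top (148,258).

Run:
```python
from h import *
S=dict(np.load("side0.npz"));T=dict(np.load("top0.npz"))
np.set_printoptions(precision=4,suppress=True)
def blob(c,x,y,w,h,th):
    m=(c["pixels"][y:y+h,x:x+w].max(2)<th).astype(np.uint8)
    n,l,st,ce=cv2.connectedComponentsWithStats(m);i=1+st[1:,4].argmax()
    return ce[i]+[x,y],st[i]+np.array([x,y,0,0,0]),cv2.minAreaRect(np.argwhere(l==i)[:,::-1].astype(np.float32)+np.float32([x,y]))
gs=blob(S,310,225,40,25,60);gt=blob(T,270,232,45,20,60);print("grip",gs,gt,tri(S,gs[0],T,gt[0]))
ps=blob(S,190,310,30,30,60);pt=blob(T,135,245,25,25,60);print("pin",ps,pt,tri(S,ps[0],T,pt[0]))
print("socket",tri(S,(282,204),T,(269.5,205.5)))
ks=blob(S,205,122,28,16,60);kt=blob(T,235,120,20,20,60);print("knob",tri(S,ks[0],T,kt[0]))
# block top
t=T["pixels"];hsv=cv2.cvtColor(t,cv2.COLOR_BGR2HSV)[240:280,130:200]
m=(((hsv[...,1]>50)&(hsv[...,2]>140))*255).astype(np.uint8);m=cv2.morphologyEx(m,cv2.MORPH_CLOSE,np.ones((13,13)))
c=max(cv2.findContours(m,0,2)[0],key=cv2.contourArea);r=cv2.minAreaRect(c);b=cv2.boxPoints(r)+[130,240];print(b)
P=np.array([plane(T,p,.04) for p in b]);print(P,P.mean(0),np.linalg.norm(np.diff(P,axis=0),axis=1))
# spout body & hub axes at z .165 in top
for p in [(238.5,199),(262,201),(277,203)]: print(p,plane(T,p,.165))
```

```text
grip (array([328.1748, 237.4854]), array([319, 232,  19,  12, 103]), ((328.20001220703125, 237.4000244140625), (5.366562843322754, 19.677398681640625), 63.43495178222656)) (array([291.2925, 243.217 ]), array([281, 240,  22,   7, 106]), ((291.3999938964844, 243.29998779296875), (21.244932174682617, 5.138665676116943), 4.39870548248291)) (array([ 0.4564, -0.0961,  0.1208]), np.float64(0.0022678561220271223))
pin (array([204.    , 327.2096]), array([199, 319,  11,  18, 167]), ((204.0, 327.5), (17.0, 10.0), 90.0)) (array([148.371 , 257.4839]), array([144, 254,  11,   8,  62]), ((148.25001525878906, 257.2500305175781), (7.77817440032959, 8.485280990600586), 45.0)) (array([0.4253, 0.3369, 0.0994]), np.float64(0.0006900845144821282))
socket (array([ 0.5622, -0.0345,  0.2023]), np.float64(0.0017515104213370852))
knob (array([0.735 , 0.0197, 0.3637]), np.float64(0.001883599037768491))
[[141.7457 266.9166]
 [142.2628 246.7503]
 [190.0263 247.975 ]
 [189.5092 268.1413]]
[[0.3965 0.3756 0.04  ]
 [0.4597 0.3749 0.04  ]
 [0.4521 0.2234 0.04  ]
 [0.3889 0.2249 0.04  ]] [0.4243 0.2997 0.04  ] [0.0632 0.1517 0.0632]
(238.5, 199) [0.5885 0.0566 0.165 ]
(262, 201) [ 0.5809 -0.0119  0.165 ]
(277, 203) [ 0.5739 -0.0555  0.165 ]
```

```bash
cat >> h.py <<'E'
from scipy.spatial.transform import Rotation as Ro
from scipy.optimize import least_squares
def delta(s,p,R):
    C=s["ee_rot"];rv=Ro.from_matrix(C.T@R).as_rotvec();d=C.T@(np.array(p)-s["tcp_pos"])*100
    print("deg %.1f"%np.degrees(np.linalg.norm(rv)),"row",np.round(rv,3).tolist(),np.round(d,2).tolist())
def down(yaw): # tool y along world angle yaw (deg), pointing down
    a=np.radians(yaw);y=np.array([np.cos(a),np.sin(a),0]);z=np.array([0,0,-1.]);return np.c_[np.cross(y,z),y,z]
def lev(ax,ay,th,q):  # th: front = (-cos th, sin th)
    f=np.array([-np.cos(th),np.sin(th),0]);r=np.array([-np.sin(th),-np.cos(th),0]);u=np.array([0,0,1.]);a=np.array([ax,ay,.165])
    b=f*np.sin(q)+u*np.cos(q);g=f*np.cos(q)-u*np.sin(q)
    return dict(a=a,f=f,r=r,b=b,mouth=a+.042*b,grip=a+.12*g+.075*r)
E
python3 - <<'E'
from h import *
from station import sense
S=dict(np.load("side0.npz"));T=dict(np.load("top0.npz"))
def res(x):
    L=lev(*x)
    o=[proj(S,L["mouth"])-(282,204),proj(T,L["mouth"])-(269.5,205.5),proj(S,L["grip"])-(328.2,237.5),proj(T,L["grip"])-(291.3,243.2)]
    tank=L["a"]-.15*L["f"]-.075*L["r"];o+=[.3*(proj(T,[tank[0],tank[1],.364])-(245.5,130.5))]
    return np.concatenate(o)
r=least_squares(res,[.576,-.034,.14,.43]);print(r.x,r.fun.round(1));L=lev(*r.x);print(L)
s=sense();delta(s,[.45,-.2,.27],down(180-40+ -3));delta(s,[.4257,.3373,.20],down(177.1));delta(s,[.4257,.3373,.20],down(-2.9))
E
```

```text
[ 0.57662171 -0.03603033  0.12786206  0.37723711] [-0.2 -0.5  0.   0.5 -0.5 -0.1  0.3  0.3  0.  -0.1]
{'a': array([ 0.57662171, -0.03603033,  0.165     ]), 'f': array([-0.99183678,  0.12751394,  0.        ]), 'r': array([-0.12751394, -0.99183678,  0.        ]), 'b': array([-0.36534631,  0.04697018,  0.9296859 ]), 'mouth': array([ 0.56127717, -0.03405758,  0.20404681]), 'grip': array([ 0.45640657, -0.09619234,  0.12079761])}
deg 23.4 row [0.002, 0.0, -0.408] [-33.19, 26.09, -2.9]
deg 63.5 row [0.002, 0.001, -1.108] [-52.51, 76.27, 4.2]
deg 116.5 row [0.001, -0.002, 2.034] [-52.51, 76.27, 4.2]
```

Emit:
arm_command(
  deltas=[
    [0,0,-0.4,-33.2,26.1,-2.9,-1],
    [0,0,-0.4,-33.2,26.1,-2.9,-1],
    [0,0,-0.4,-33.2,26.1,-2.9,-1],
    [0,0,-0.4,-33.2,26.1,-2.9,-1],
    [0,0,-0.4,-33.2,26.1,-2.9,-1],
    [0,0,-0.4,-33.2,26.1,-2.9,-1],
    [0,0,-0.4,-33.2,26.1,-2.9,-1],
    [0,0,-0.4,-33.2,26.1,-2.9,-1],
  ],
)

```text
time_s: 0.77
tcp_pos: [0.408, -0.2773, 0.2643]
ee_rot: [[-0.688, -0.726, -0.0], [-0.726, 0.688, 0.0], [0.0, 0.0, -1.0]]
wrist_force: [0.9, -0.1, -0.5]
gripper_width: 0.997
gripper_force: 0.0
```

Run:
```python
from h import *
from station import sense
s=sense();print(s["tcp_pos"],s["joints"].round(1));delta(s,[.4257,.3373,.22],down(177.1))
```

```text
[ 0.40799361 -0.27730686  0.26432343] [-15.3   8.1 -15.3  -0.  -66.6 -28.1]
deg 40.5 row [0.0, 0.0, -0.708] [-45.84, 40.97, 4.45]
```

Emit:
arm_command(
  deltas=[
    [0,0,-0.708,-45.8,41.0,4.4,-1],
    [0,0,-0.708,-45.8,41.0,4.4,-1],
    [0,0,-0.708,-45.8,41.0,4.4,-1],
    [0,0,-0.708,-45.8,41.0,4.4,-1],
    [0,0,-0.708,-45.8,41.0,4.4,-1],
    [0,0,-0.708,-45.8,41.0,4.4,-1],
    [0,0,-0.708,-45.8,41.0,4.4,-1],
    [0,0,-0.708,-45.8,41.0,4.4,-1],
  ],
)

```text
time_s: 1.43
tcp_pos: [0.4162, 0.0549, 0.2405]
ee_rot: [[-0.05, -0.999, 0.0], [-0.999, 0.05, 0.0], [-0.0, -0.0, -1.0]]
wrist_force: [1.0, 1.0, -0.0]
gripper_width: 1.002
gripper_force: 0.0
```

Run:
```python
from h import *
from station import sense
s=sense();print(s["tcp_pos"],s["joints"].round(1));delta(s,[.4257,.3373,.20],down(177.1))
```

```text
[0.41624203 0.05492218 0.24051553] [ 29.9   1.6 -26.3  -0.  -62.1 -32.7]
deg 0.1 row [-0.0, 0.0, 0.001] [-28.25, 0.46, 4.06]
```

Emit:
arm_command(
  deltas=[
    [0,0,0,-28.25,0.5,4,-1],
    [0,0,0,-28.25,0.5,4,-1],
    [0,0,0,-28.25,0.5,4,-1],
    [0,0,0,-28.25,0.5,4,-1],
    [0,0,0,-28.25,0.5,4,-1],
    [0,0,0,-28.25,0.5,4,-1],
    [0,0,0,-28.25,0.5,4,-1],
    [0,0,0,-28.25,0.5,4,-1],
  ],
)

```text
time_s: 2.1
tcp_pos: [0.4261, 0.3406, 0.1986]
ee_rot: [[-0.045, -0.999, -0.0], [-0.999, 0.045, -0.0], [0.0, 0.0, -1.0]]
wrist_force: [-0.2, -0.1, 0.3]
gripper_width: 1.001
gripper_force: 0.0
```

Run:
```python
from h import *
from station import *
s=sense();print(s["tcp_pos"],s["joints"].round(1));delta(s,[.4257,.3373,.102],down(177.1))
a=crop(capture("side")["pixels"],150,210,110,150,4);b=crop(capture("top")["pixels"],110,200,100,100,4)
c=np.zeros((600,800,3),np.uint8);c[:600,:400]=a[:,:400];c[:400,400:]=b;cv2.imwrite("pics/z2.png",c)
```

```text
[0.42608946 0.34061776 0.19858944] [ 55.7  16.4 -14.5   0.  -59.2 -58.3]
deg 0.3 row [0.0, -0.0, 0.005] [0.33, 0.02, 9.66]
```

View pics/z2.png

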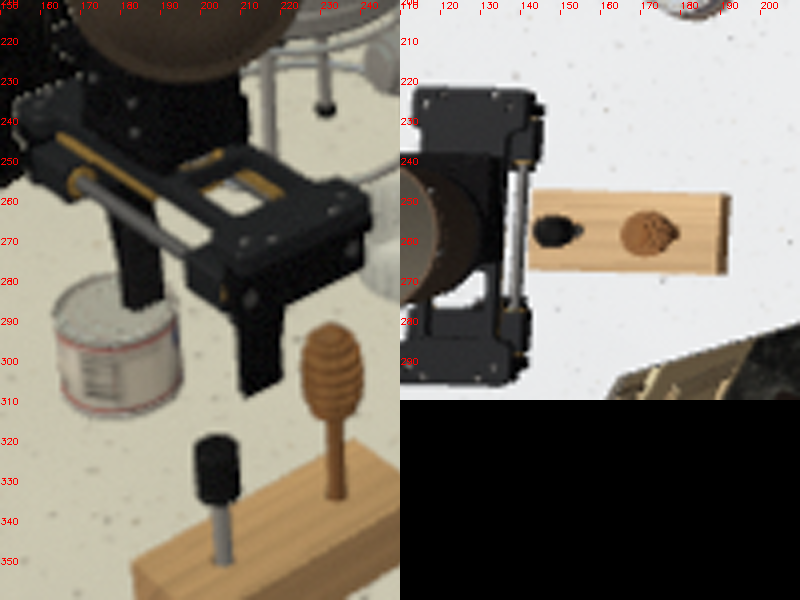

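The gripper is straddling the pin. In the side view the fingers are at (212,245) and (240,290), with the pin's head below at (205,327), so the body's long side runs along tool y and clears the dipper. Descending and closing now.

Emit:
arm_command(
  deltas=[
    [0,0,0,0.2,0,4,-1],
    [0,0,0,0.2,0,8,-1],
    [0,0,0,0.2,0,9.6,-1],
    [0,0,0,0.2,0,9.6,-1],
    [0,0,0,0.2,0,9.6,1],
    [0,0,0,0.2,0,9.6,1],
    [0,0,0,0.2,0,9.6,1],
    [0,0,0,0.2,0,9.6,1],
  ],
)

```text
time_s: 2.87
tcp_pos: [0.4268, 0.3341, 0.1065]
ee_rot: [[-0.05, -0.999, 0.002], [-0.999, 0.05, 0.003], [-0.003, -0.002, -1.0]]
wrist_force: [-0.2, -0.5, 0.2]
gripper_width: 0.782
gripper_force: 0.0
```

Emit:
arm_command(
  deltas=[
    [0,0,0,0,0,0,1],
    [0,0,0,0,0,0,1],
    [0,0,0,0,0,0,1],
    [0,0,0,0,0,0,1],
  ],
)

```text
time_s: 3.2
tcp_pos: [0.4261, 0.3335, 0.1048]
ee_rot: [[-0.05, -0.999, 0.0], [-0.999, 0.05, 0.0], [-0.0, -0.0, -1.0]]
wrist_force: [-0.8, -0.1, -0.4]
gripper_width: 0.478
gripper_force: 0.0
```

Emit:
arm_command(
  deltas=[
    [0,0,0,-0.35,0,0.2,0],
    [0,0,0,-0.35,0,0.2,0],
    [0,0,0,-0.35,0,0.2,1],
    [0,0,0,-0.35,0,0.2,1],
    [0,0,0,-0.35,0,0.2,1],
    [0,0,0,-0.35,0,0.2,1],
    [0,0,0,-0.35,0,0.2,1],
    [0,0,0,-0.35,0,0.2,1],
  ],
)

```text
time_s: 3.87
tcp_pos: [0.4262, 0.3369, 0.1026]
ee_rot: [[-0.05, -0.999, -0.0], [-0.999, 0.05, -0.0], [0.0, 0.0, -1.0]]
wrist_force: [0.1, -0.2, 0.6]
gripper_width: 0.265
gripper_force: 30.0
```

Emit:
arm_command(
  deltas=[
    [0,0,0,0,0,0,1],
    [0,0,0,0,0,0,1],
    [0,0,0,0,0,0,1],
    [0,0,0,0,0,0,1],
  ],
)

```text
time_s: 4.2
tcp_pos: [0.4262, 0.3369, 0.1026]
ee_rot: [[-0.05, -0.999, -0.0], [-0.999, 0.05, -0.0], [0.0, 0.0, -1.0]]
wrist_force: [-0.1, -1.0, -0.2]
gripper_width: 0.268
gripper_force: 30.0
```

Run:
```python
from station import sense
s=sense();print(s["tcp_pos"],s["wrist_force"],s["gripper_force"],s["gripper_width"])
```

```text
[0.42621822 0.33690522 0.10259487] [-0.07923588 -0.95319988 -0.24968753] 29.99877731781453 0.2681147216529938
```

Emit:
arm_command(
  deltas=[
    [0,0,0,0,0,-2,1],
    [0,0,0,0,0,-5,1],
    [0,0,0,0,0,-9,1],
    [0,0,0,0,0,-13,1],
    [0,0,0,0,0,-17,1],
    [0,0,0,0,0,-18,1],
    [0,0,0,0,0,-18,1],
  ],
)

```text
time_s: 4.78
tcp_pos: [0.4274, 0.3382, 0.2871]
ee_rot: [[-0.05, -0.999, 0.006], [-0.999, 0.05, 0.007], [-0.007, -0.006, -1.0]]
wrist_force: [-0.2, -0.5, -0.7]
gripper_width: 0.266
gripper_force: 30.0
```

```bash
cat >> h.py <<'E'
X0=[ 0.57662171,-0.03603033,0.12786206]
def bore(q,d,lat=0):  # TCP pose d metres out of the mouth along the bore
    L=lev(*X0,q);z=-L["b"];y=L["f"]*np.cos(q)-np.array([0,0,1])*np.sin(q)
    return L["mouth"]+d*L["b"]+lat*L["r"],np.c_[np.cross(y,z),y,z]
E
python3 - <<'E'
from h import *
from station import sense
s=sense();print(s["tcp_pos"],s["joints"].round(1),s["gripper_width"]);p,R=bore(.38,.0926+.04);print(p);delta(s,p,R)
E
```

```text
[0.42744127 0.33820018 0.28711073] [ 55.4  12.2  -6.9   0.1 -70.3 -58.3] 0.2662501670249725
[ 0.51238767 -0.02777218  0.32714485]
deg 21.9 row [0.374, 0.022, 0.076] [36.1, -10.33, -4.22]
```

Emit:
arm_command(
  deltas=[
    [0.374,0.022,0.076,36.1,-10.3,-4.2,1],
    [0.374,0.022,0.076,36.1,-10.3,-4.2,1],
    [0.374,0.022,0.076,36.1,-10.3,-4.2,1],
    [0.374,0.022,0.076,36.1,-10.3,-4.2,1],
    [0.374,0.022,0.076,36.1,-10.3,-4.2,1],
    [0.374,0.022,0.076,36.1,-10.3,-4.2,1],
    [0.374,0.022,0.076,36.1,-10.3,-4.2,1],
    [0.374,0.022,0.076,36.1,-10.3,-4.2,1],
  ],
)

```text
time_s: 5.45
tcp_pos: [0.4999, 0.0121, 0.3181]
ee_rot: [[-0.127, -0.924, 0.36], [-0.992, 0.115, -0.054], [0.008, -0.364, -0.932]]
wrist_force: [1.0, 0.0, 0.1]
gripper_width: 0.268
gripper_force: 30.0
```

Run:
```python
from h import *
from station import sense
s=sense();print(s["tcp_pos"],s["joints"].round(1),s["gripper_width"]);p,R=bore(.38,.0926+.04);print(p);delta(s,p,R)
```

```text
[0.49989397 0.01212663 0.31812432] [ 26.7  -3.5 -28.6  16.3 -48.3 -43. ] 0.26823888418842445
[ 0.51238767 -0.02777218  0.32714485]
deg 0.7 row [0.008, -0.008, 0.004] [3.81, -1.94, -0.18]
```

Emit:
arm_command(
  deltas=[
    [0.008,-0.008,0.004,3.8,-1.9,-0.2,1],
    [0.008,-0.008,0.004,3.8,-1.9,-0.2,1],
    [0.008,-0.008,0.004,3.8,-1.9,-0.2,1],
    [0.008,-0.008,0.004,3.8,-1.9,-0.2,1],
    [0.008,-0.008,0.004,3.8,-1.9,-0.2,1],
    [0.008,-0.008,0.004,3.8,-1.9,-0.2,1],
  ],
)

```text
time_s: 5.95
tcp_pos: [0.5126, -0.0242, 0.3277]
ee_rot: [[-0.126, -0.921, 0.369], [-0.992, 0.117, -0.046], [-0.001, -0.372, -0.928]]
wrist_force: [0.1, 0.2, -0.0]
gripper_width: 0.27
gripper_force: 30.0
```

Run:
```python
from h import *
from station import *
s=sense();print(s["tcp_pos"],s["joints"].round(1));p,R=bore(.38,.0926+.04);delta(s,p,R)
S=capture("side");T=capture("top")
n=s["tcp_pos"]+.0926*s["ee_rot"][:,2];print("nose",n,proj(S,n),proj(T,n),"mouth",[proj(c,lev(*X0,.38)["mouth"]) for c in(S,T)])
c=np.hstack([crop(S["pixels"],230,150,100,100,4),crop(T["pixels"],220,160,100,100,4)]);cv2.imwrite("pics/z3.png",c)
```

```text
[ 0.51259536 -0.02423622  0.32773977] [ 20.9  -2.7 -25.7  13.5 -48.4 -35.5]
deg 0.1 row [-0.001, 0.001, 0.001] [0.35, -0.0, 0.06]
nose [ 0.5467435  -0.02851126  0.2417724 ] [284.49245214 192.45896408] [267.3997481  209.78095304] mouth [array([281.81599482, 203.54678297]), array([269.53033225, 206.02736447])]
```

View pics/z3.png

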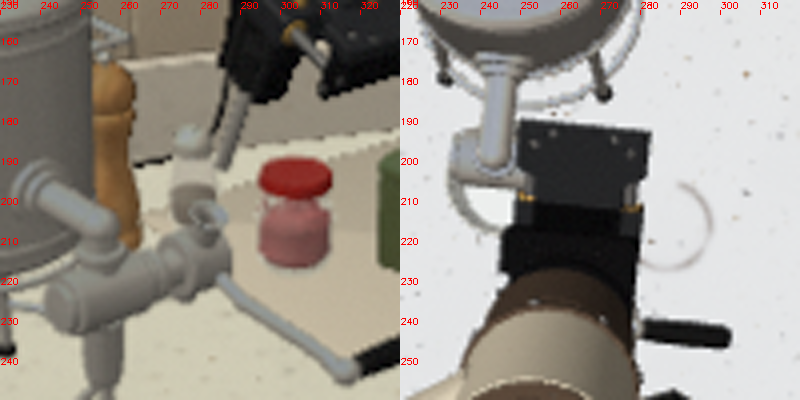

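The pin's nose is at side (285.5,191), against (284.5,192.5) predicted, and the mouth is at (282.5,204). I'll let it settle and then measure the remaining offset.

Emit:
arm_command(
  deltas=[
    [0,0,0,0.1,0,0.5,1],
    [0,0,0,0.1,0,1.0,1],
    [0,0,0,0.1,0,1.0,1],
    [0,0,0,0.1,0,1.0,1],
    [0,0,0,0.1,0,1.0,1],
  ],
)

```text
time_s: 6.47
tcp_pos: [0.5167, -0.027, 0.3193]
ee_rot: [[-0.129, -0.92, 0.37], [-0.992, 0.12, -0.047], [-0.001, -0.373, -0.928]]
wrist_force: [0.1, -0.2, 0.6]
gripper_width: 0.271
gripper_force: 30.0
```

Run:
```python
from h import *
from station import *
s=sense();p,R=bore(.38,.0926-.01);delta(s,p,R)
```

```text
deg 0.2 row [-0.002, 0.001, -0.001] [0.14, 0.1, 4.12]
```

Emit:
arm_command(
  deltas=[
    [0,0,0,0.14,0.1,0.5,1],
    [0,0,0,0.14,0.1,1,1],
    [0,0,0,0.14,0.1,1.6,1],
    [0,0,0,0.14,0.1,2.2,1],
    [0,0,0,0.14,0.1,2.8,1],
    [0,0,0,0.14,0.1,3.3,1],
    [0,0,0,0.14,0.1,3.7,1],
    [0,0,0,0.14,0.1,3.9,1],
  ],
)

```text
time_s: 7.13
tcp_pos: [0.5299, -0.0303, 0.2819]
ee_rot: [[-0.129, -0.92, 0.369], [-0.992, 0.12, -0.047], [-0.001, -0.372, -0.928]]
wrist_force: [-0.1, 0.8, -0.7]
gripper_width: 0.265
gripper_force: 30.0
```

Run:
```python
from h import *
from station import *
s=sense();print(s["ee_rot"].T@s["wrist_force"]);p,R=bore(.38,.0926-.02);delta(s,p,R)
S=capture("side");cv2.imwrite("pics/z4.png",crop(S["pixels"],240,150,90,80,6))
```

```text
[-0.79141484  0.4596637   0.60075136]
deg 0.1 row [-0.001, 0.0, -0.002] [-0.02, -0.03, 1.14]
```

View pics/z4.png

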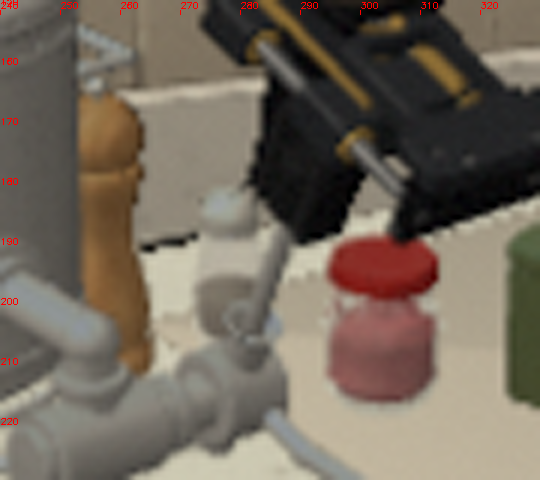

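The pin enters the flared mouth at side (282,204) without any contact force, so I'm continuing slowly.

Emit:
arm_command(
  deltas=[
    [0,0,0,0,0,0.2,1],
    [0,0,0,0,0,0.4,1],
    [0,0,0,0,0,0.6,1],
    [0,0,0,0,0,0.8,1],
    [0,0,0,0,0,1.0,1],
    [0,0,0,0,0,1.2,1],
  ],
)

```text
time_s: 7.68
tcp_pos: [0.5345, -0.0307, 0.2717]
ee_rot: [[-0.129, -0.92, 0.37], [-0.992, 0.12, -0.047], [-0.002, -0.373, -0.928]]
wrist_force: [-1.7, -0.4, -0.7]
gripper_width: 0.267
gripper_force: 30.0
```

Run:
```python
from h import *
from station import *
s=sense();print(s["ee_rot"].T@s["wrist_force"],s["ee_rot"].T@s["moment"]);p,R=bore(.38,.0926-.028);delta(s,p,R)
```

```text
[0.58606184 1.76948675 0.02417386] [-0.93109346 -0.00615268 -0.06687407]
deg 0.2 row [-0.003, 0.001, -0.002] [-0.0, 0.01, 0.82]
```

Emit:
arm_command(
  deltas=[
    [0,0,0,0,0,0.2,1],
    [0,0,0,0,0,0.4,1],
    [0,0,0,0,0,0.6,1],
    [0,0,0,0,0,0.7,1],
    [0,0,0,0,0,0.8,1],
    [0,0,0,0,0,0.8,1],
  ],
)

```text
time_s: 8.18
tcp_pos: [0.5374, -0.031, 0.2641]
ee_rot: [[-0.129, -0.92, 0.37], [-0.992, 0.12, -0.047], [-0.001, -0.373, -0.928]]
wrist_force: [-0.3, 0.2, -1.2]
gripper_width: 0.267
gripper_force: 30.0
```

Run:
```python
from h import *
from station import *
s=sense();print(s["ee_rot"].T@s["wrist_force"],s["ee_rot"].T@s["moment"]);p,R=bore(.38,.0926-.028);delta(s,p,R)
S=capture("side");cv2.imwrite("pics/z5.png",crop(S["pixels"],240,150,90,90,6))
```

```text
[-0.15835676  0.7497373   0.95666368] [-0.88665036  0.01635561  0.06398086]
deg 0.2 row [-0.002, 0.001, -0.002] [-0.01, 0.0, 0.01]
```

View pics/z5.png

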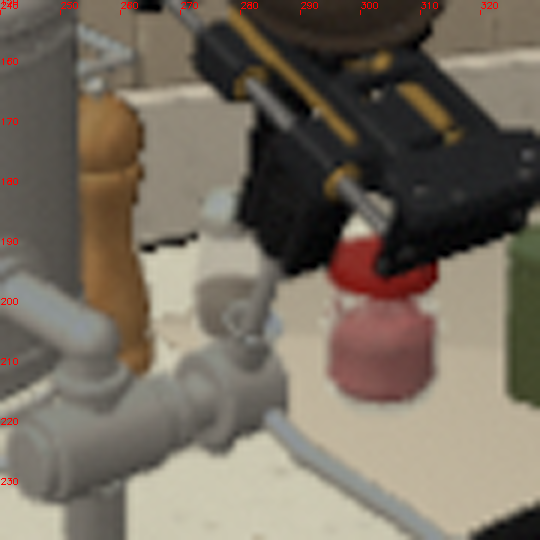

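The pin is in the bore at side (282,203), about 28 mm deep with low force. Next I release it and back off along the bore.

Emit:
arm_command(
  deltas=[
    [0,0,0,0,0,0,0.2],
    [0,0,0,0,0,0,-0.2],
    [0,0,0,0,0,0,-0.4],
    [0,0,0,0,0,0,-0.4],
    [0,0,0,0,0,-2,-0.4],
    [0,0,0,0,0,-5,-0.4],
    [0,0,0,0,0,-9,-0.4],
    [0,0,0,0,0,-12,-0.4],
  ],
)

```text
time_s: 8.9
tcp_pos: [0.4925, -0.0255, 0.3784]
ee_rot: [[-0.129, -0.919, 0.372], [-0.992, 0.12, -0.046], [-0.002, -0.375, -0.927]]
wrist_force: [0.2, -0.1, -0.5]
gripper_width: 0.685
gripper_force: 0.0
```

Run:
```python
from h import *
from station import *
s=sense();print(s["tcp_pos"],s["joints"].round(1),s["gripper_width"])
L=lev(*X0,.38);print(L["grip"]);g=L["grip"]+.012*L["r"]
yaw=np.degrees(np.arctan2(L["f"][1],L["f"][0]))
delta(s,[g[0],g[1],.29],down(yaw))
S=capture("side");T=capture("top");np.savez("side1.npz",**S);np.savez("top1.npz",**T)
cv2.imwrite("pics/z6.png",np.hstack([crop(S["pixels"],240,150,100,100,4),crop(T["pixels"],230,160,100,100,4)]))
```

```text
[ 0.49250987 -0.02551431  0.37843406] [ 22.   -6.4 -21.7  12.7 -55.9 -34.8] 0.6850549896336592
[ 0.45652812 -0.09620797  0.12048954]
deg 22.0 row [-0.385, 0.002, -0.001] [8.69, 5.78, 7.18]
```

View pics/z6.png

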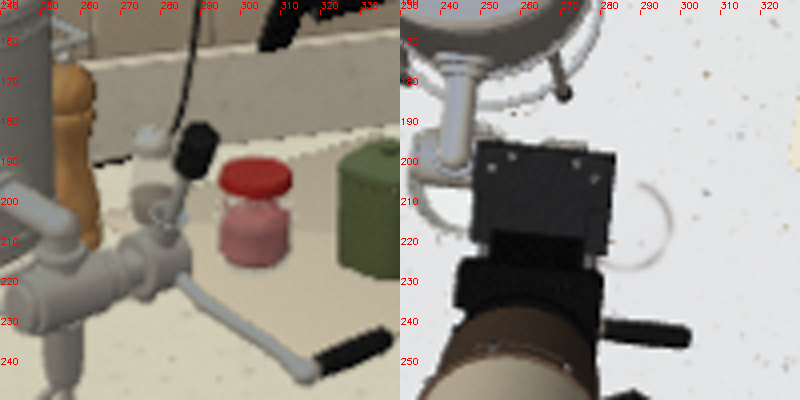

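The pin stands in the socket with its head at side (288.5,187), the mouth at (282,204) and the grip at (328,238). Next is the grip, sideways first and then down.

Emit:
arm_command(
  deltas=[
    [0,0,0,4,0,0,-0.4],
    [-0.1,0,0,8,0,0,-0.4],
    [-0.2,0,0,8.7,2,2,-0.4],
    [-0.3,0,0,8.7,4,4,-0.4],
    [-0.385,0,0,8.7,5.8,7.2,-0.4],
    [-0.385,0,0,8.7,5.8,7.2,-0.4],
    [-0.385,0,0,8.7,5.8,7.2,-0.4],
    [-0.385,0,0,8.7,5.8,7.2,-0.4],
  ],
)

```text
time_s: 9.67
tcp_pos: [0.4558, -0.1083, 0.2884]
ee_rot: [[-0.128, -0.992, 0.001], [-0.992, 0.128, 0.0], [-0.001, -0.001, -1.0]]
wrist_force: [0.2, -0.5, 0.8]
gripper_width: 0.701
gripper_force: 0.0
```

Run:
```python
from h import *
from station import *
S=dict(np.load("side1.npz"));L=lev(*X0,.38)
for d in(.0615,.0975,.0435):print("head c proj",d,proj(S,L["mouth"]+d*L["b"]))
def blob(c,x,y,w,h,th=60):
    m=(c["pixels"][y:y+h,x:x+w].max(2)<th).astype(np.uint8);n,l,st,ce=cv2.connectedComponentsWithStats(m);i=1+st[1:,4].argmax();return ce[i]+[x,y],st[i,4]
print(blob(S,275,172,25,30),blob(S,310,225,40,25))
s=sense();print(s["joints"].round(1));g=L["grip"]+.012*L["r"];delta(s,[g[0],g[1],.118],down(np.degrees(np.arctan2(L["f"][1],L["f"][0]))))
```

```text
head c proj 0.0615 [287.66428387 186.03192944]
head c proj 0.0975 [291.25933199 175.265235  ]
head c proj 0.0435 [285.91533099 191.2698124 ]
(array([288.56363636, 187.33636364]), np.int32(110)) (array([328.16831683, 237.48514851]), np.int32(101))
[  6.6   4.6 -15.9  -0.  -69.4 -13.9]
deg 0.1 row [-0.001, 0.001, -0.0] [-0.0, 0.1, 17.04]
```

Emit:
arm_command(
  deltas=[
    [0,0,0,0,0.1,4,-0.4],
    [0,0,0,0,0.1,8,-0.4],
    [0,0,0,0,0.1,12,-0.4],
    [0,0,0,0,0.1,15,-0.4],
    [0,0,0,0,0.1,16.8,-0.4],
    [0,0,0,0,0.1,16.8,-0.4],
    [0,0,0,0,0.1,16.8,0.2],
    [0,0,0,0,0.1,16.8,0.2],
  ],
)

```text
time_s: 10.33
tcp_pos: [0.4558, -0.1074, 0.1219]
ee_rot: [[-0.127, -0.992, 0.004], [-0.992, 0.127, 0.002], [-0.002, -0.004, -1.0]]
wrist_force: [0.4, 0.8, 1.0]
gripper_width: 0.619
gripper_force: 0.0
```

Emit:
arm_command(
  deltas=[
    [0,0,0,0,0,0,0.8],
    [0,0,0,0,0,0,0.8],
    [0,0,0,0,0,0,0.8],
    [0,0,0,0,0,0,0.8],
    [0,0,0,0,0,0,0.8],
  ],
)

```text
time_s: 10.75
tcp_pos: [0.4544, -0.1077, 0.1196]
ee_rot: [[-0.129, -0.992, -0.0], [-0.992, 0.129, 0.002], [-0.002, 0.0, -1.0]]
wrist_force: [4.4, -0.6, -0.4]
gripper_width: 0.255
gripper_force: 2.9
```

```bash
cat >> h.py <<'E'
def blob(c,x,y,w,h,th=60):
    m=(c["pixels"][y:y+h,x:x+w].max(2)<th).astype(np.uint8);n,l,st,ce=cv2.connectedComponentsWithStats(m);i=1+st[1:,4].argmax();return ce[i]+[x,y],st[i,4]
E
python3 - <<'E'
from h import *
from station import *
s=sense();print(s["tcp_pos"],s["wrist_force"])
S=capture("side");print(blob(S,275,172,25,30))
q0=.38
for q in(.45,.52,.6,.68,.75,.8,.85,.9,.95,1.):
    d=s["ee_rot"].T@(lev(*X0,q)["grip"]-lev(*X0,.38)["grip"])*100;print(q,d.round(2), proj(S,lev(*X0,q)["mouth"]+.0615*lev(*X0,q)["b"]).round(1),proj(S,lev(*X0,q)["mouth"]+.0255*lev(*X0,q)["b"]).round(1))
E
```

```text
[ 0.45436848 -0.10767962  0.11961796] [ 4.43125523 -0.58003393 -0.41053321]
(array([288.58181818, 187.4       ]), np.int32(110))
0.45 [ 0.   -0.34  0.77] [289.4 188. ] [285.3 197.7]
0.52 [ 0.   -0.73  1.51] [291.  190.1] [286.3 199. ]
0.6 [ 0.   -1.24  2.32] [292.8 192.6] [287.5 200.7]
0.68 [ 0.   -1.81  3.09] [294.5 195.4] [288.5 202.4]
0.75 [ 0.   -2.36  3.73] [295.9 197.9] [289.4 204. ]
0.8 [ 0.   -2.78  4.16] [296.9 199.7] [290.  205.2]
0.85 [ 0.01 -3.23  4.56] [297.8 201.6] [290.6 206.4]
0.9 [ 0.01 -3.69  4.95] [298.6 203.5] [291.2 207.6]
0.95 [ 0.01 -4.17  5.31] [299.4 205.5] [291.7 208.9]
1.0 [ 0.01 -4.66  5.65] [300.1 207.5] [292.1 210.2]
```

Emit:
arm_command(
  deltas=[
    [0,0,0,0,0,0,1],
    [0,0,0,0,0,0,1],
    [0,0,0,0,-0.15,0.4,1],
    [0,0,0,0,-0.34,0.77,1],
    [0,0,0,0,-0.53,1.14,1],
    [0,0,0,0,-0.73,1.5,1],
    [0,0,0,0,-0.98,1.9,1],
    [0,0,0,0,-1.24,2.3,1],
  ],
)

```text
time_s: 11.47
tcp_pos: [0.4688, -0.1093, 0.097]
ee_rot: [[-0.128, -0.992, 0.004], [-0.992, 0.128, 0.001], [-0.002, -0.003, -1.0]]
wrist_force: [3.8, -0.9, 5.4]
gripper_width: 0.198
gripper_force: 30.0
```

```bash
cat > st.py <<'E'
from h import *
from station import *
s=sense();S=capture("side");L=lev(*X0,0)
d=s["tcp_pos"]-L["a"];q=np.arctan2(-d[2],d@L["f"]);r=np.hypot(d[2],d@L["f"])
print("q",q.round(3),"r",r.round(4),"F",s["wrist_force"].round(1),"w",s["gripper_width"]*87,"head",blob(S,275,172,30,45))
for n,h in(("rest",.0615),("drop",.0255),("home",.0155)):
    l=lev(*X0,q);print(n,proj(S,l["mouth"]+h*l["b"]).round(1))
for dq in(-.3,-.2,-.1,-.05,.05,.1,.15,.2):print(dq,(s["ee_rot"].T@(lev(*X0,q+dq)["grip"]-lev(*X0,q)["grip"])*100).round(2))
E
python3 st.py
```

```text
q 0.609 r 0.1189 F [ 3.8 -0.9  5.4] w 17.19033087445149 head (array([297.36820084, 201.91631799]), np.int32(239))
rest [293.  192.9]
drop [287.6 200.9]
home [286.1 203. ]
-0.3 [-0.01  1.58 -3.22]
-0.2 [-0.    1.16 -2.1 ]
-0.1 [-0.    0.63 -1.02]
-0.05 [-0.    0.33 -0.5 ]
0.05 [ 0.   -0.35  0.48]
0.1 [ 0.   -0.73  0.95]
0.15 [ 0.   -1.13  1.4 ]
0.2 [ 0.   -1.55  1.82]
```

```bash
sed -i 's/,"head",blob(S,275,172,30,45)//' st.py
cat >> st.py <<'E'
for r in (S["pixels"][176:216,276:312].max(2)<60)[::2]: print("".join(".#"[int(v)] for v in r))
E
python3 st.py
```

```text
q 0.615 r 0.1189 F [ 5.4 -2.1  3.6] w 16.841912720662204
rest [293.1 193.1]
drop [287.7 201. ]
home [286.2 203.1]
-0.3 [-0.01  1.6  -3.21]
-0.2 [-0.    1.17 -2.09]
-0.1 [-0.    0.64 -1.02]
-0.05 [-0.    0.33 -0.5 ]
0.05 [ 0.   -0.36  0.48]
0.1 [ 0.   -0.74  0.95]
0.15 [ 0.   -1.14  1.39]
0.2 [ 0.   -1.56  1.81]
###########...#.....................
##########..........................
#####.......#.......................
....................................
....................................
..................................##
................................####
..................###..........#####
.................#######..........##
...............##########..........#
.............###########..........##
.............##########.....########
.............#########.#############
................####################
...................#################
...................#################
....................################
....................################
.....................##....########.
.....................#####........#.
```

Emit:
arm_command(
  deltas=[
    [0,0,0,0,-0.17,0.24,1],
    [0,0,0,0,-0.35,0.48,1],
    [0,0,0,0,-0.54,0.72,1],
    [0,0,0,0,-0.73,0.95,1],
    [0,0,0,0,-0.73,0.95,1],
  ],
)

```text
time_s: 11.98
tcp_pos: [0.4764, -0.1103, 0.0874]
ee_rot: [[-0.128, -0.992, 0.004], [-0.992, 0.128, 0.001], [-0.002, -0.003, -1.0]]
wrist_force: [6.6, -2.0, 4.3]
gripper_width: 0.195
gripper_force: 30.0
```

```bash
python3 st.py
```

```text
q 0.712 r 0.1188 F [ 6.6 -2.   4.3] w 16.99636178323537
rest [295.2 196.5]
drop [289.  203.1]
home [287.3 205. ]
-0.3 [-0.01  1.9  -3.04]
-0.2 [-0.    1.37 -1.97]
-0.1 [-0.    0.73 -0.95]
-0.05 [-0.    0.38 -0.47]
0.05 [ 0.   -0.4   0.45]
0.1 [ 0.   -0.82  0.87]
0.15 [ 0.   -1.27  1.27]
0.2 [ 0.   -1.73  1.66]
...#######..........................
#########...........................
########............................
#####....#..........................
.......#............................
....................................
.................................###
.............................#######
.............................#######
....................####.......#####
..................########......####
...............############.....##.#
..............######################
..............######################
...............#####################
..................##################
.................###################
..................##################
...................#################
...................##....########...
```

Emit:
arm_command(
  deltas=[
    [0,0,0,0,-0.08,0.09,1],
    [0,0,0,0,-0.16,0.18,1],
    [0,0,0,0,-0.24,0.27,1],
    [0,0,0,0,-0.32,0.36,1],
    [0,0,0,0,-0.4,0.45,1],
    [0,0,0,0,-0.4,0.45,1],
  ],
)

```text
time_s: 12.53
tcp_pos: [0.4801, -0.1108, 0.0832]
ee_rot: [[-0.128, -0.992, 0.004], [-0.992, 0.128, 0.001], [-0.002, -0.003, -1.0]]
wrist_force: [5.0, -2.3, 5.7]
gripper_width: 0.198
gripper_force: 30.0
```

```bash
sed -i 's/^for dq in.*/for dq in(.05,.1):print(dq,(s["ee_rot"].T@(lev(*X0,q+dq)["grip"]-lev(*X0,q)["grip"])*100).round(2))/' st.py; python3 st.py
```

```text
q 0.76 r 0.1188 F [ 5.  -2.3  5.7] w 17.193670628020367
rest [296.1 198.2]
drop [289.6 204.3]
home [287.8 205.9]
0.05 [ 0.   -0.42  0.43]
0.1 [ 0.   -0.87  0.83]
...######...........................
#########..#........................
#######...#.........................
######..............................
##......#...........................
....................................
...................................#
.............................#######
............................########
.............................#######
....................#####......#####
..................#########....#####
...............##################.##
..............######################
...............#####################
...............#####################
.................###################
.................###################
..................##################
..................###.##########..##
```

Emit:
arm_command(
  deltas=[
    [0,0,0,0,-0.08,0.09,1],
    [0,0,0,0,-0.16,0.18,1],
    [0,0,0,0,-0.25,0.26,1],
    [0,0,0,0,-0.34,0.35,1],
    [0,0,0,0,-0.42,0.43,1],
    [0,0,0,0,-0.42,0.43,1],
  ],
)

```text
time_s: 13.08
tcp_pos: [0.4844, -0.1113, 0.0789]
ee_rot: [[-0.127, -0.992, 0.004], [-0.992, 0.127, 0.001], [-0.002, -0.004, -1.0]]
wrist_force: [5.6, -1.5, 5.6]
gripper_width: 0.195
gripper_force: 30.0
```

```bash
python3 st.py
```

```text
q 0.81 r 0.1188 F [ 5.6 -1.5  5.6] w 16.955977603614592
rest [297.1 200.1]
drop [290.2 205.5]
home [288.3 206.9]
0.05 [ 0.   -0.44  0.4 ]
0.1 [ 0.   -0.91  0.79]
...#.###..#.........................
#######............................#
#######..#..........................
#####...............................
###.................................
....................................
....................................
..............................######
...........................#########
...........................#########
.............................#######
..............................######
.................######......###.###
..............######################
............########################
...........#########################
............########################
...............#####################
.................###################
.................###################
```

Emit:
arm_command(
  deltas=[
    [0,0,0,0,0,0,1],
    [0,0,0,0,0,0,1],
    [0,0,0,0,0,0,1],
  ],
)

```text
time_s: 13.38
tcp_pos: [0.4843, -0.1113, 0.079]
ee_rot: [[-0.128, -0.992, 0.004], [-0.992, 0.128, 0.001], [-0.002, -0.004, -1.0]]
wrist_force: [5.7, -1.8, 5.1]
gripper_width: 0.197
gripper_force: 30.0
```

```bash
python3 st.py
python3 - <<'E'
from h import *
from station import *
cv2.imwrite("pics/z7.png",crop(capture("side")["pixels"],250,160,90,90,6))
E
```

```text
q 0.81 r 0.1188 F [ 5.7 -1.8  5.1] w 17.154756286428402
rest [297.  200.1]
drop [290.2 205.4]
home [288.3 206.9]
0.05 [ 0.   -0.44  0.4 ]
0.1 [ 0.   -0.91  0.79]
.....###..#........................#
########...........................#
#######..#..........................
#####...............................
####................................
....................................
....................................
..............................######
...........................#########
...........................#########
.............................#######
..............................######
................#............###.###
.............########....###########
...........#########################
........############################
........############################
..........##########################
.................###################
.................###################
```

View pics/z7.png

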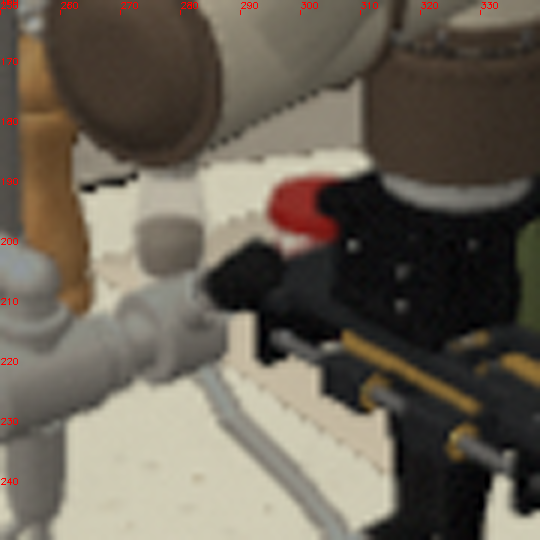

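The pin has dropped: the head sits against the socket at side (290,205), where the model put it for "dropped". I release the grip, rise, then push along the bore.

Emit:
arm_command(
  deltas=[
    [0,0,0,0,0,0,-0.3],
    [0,0,0,0,0,0,-0.3],
    [0,0,0,0,0,0,-0.3],
    [0,0,0,0,0,-2,-0.3],
    [0,0,0,0,0,-6,-0.3],
    [0,0,0,0,0,-10,-0.3],
    [0,0,0,0,0,-14,-0.3],
    [0,0,0,0,0,-18,-0.3],
  ],
)

```text
time_s: 14.15
tcp_pos: [0.4791, -0.1114, 0.258]
ee_rot: [[-0.129, -0.992, -0.008], [-0.992, 0.129, 0.002], [-0.001, 0.009, -1.0]]
wrist_force: [1.8, 0.7, -0.0]
gripper_width: 0.636
gripper_force: 0.0
```

Emit:
arm_command(
  deltas=[
    [0,0,0,0,0,-4,1],
    [0,0,0,0,0,-4,1],
    [0,0,0,0,0,-4,1],
    [0,0,0,0,0,-4,1],
  ],
)

```text
time_s: 14.48
tcp_pos: [0.48, -0.1113, 0.2959]
ee_rot: [[-0.129, -0.992, -0.007], [-0.992, 0.129, 0.003], [-0.002, 0.007, -1.0]]
wrist_force: [0.2, 0.4, -1.3]
gripper_width: 0.432
gripper_force: 0.0
```

Run:
```python
from h import *
from station import *
s=sense();print(s["tcp_pos"],s["joints"].round(1))
S=capture("side");print(blob(S,278,190,25,30));l=lev(*X0,.81)
for h in(.0615,.0255):print(proj(S,l["mouth"]+h*l["b"]))
p,R=bore(.81,.11);print(p);delta(s,p,R)
```

```text
[ 0.47997732 -0.11131795  0.29588996] [  5.7   7.1 -11.9  -0.2 -71.4 -13.1]
(array([290.34, 205.57]), np.int32(100))
[297.04725924 200.08337574]
[290.16114332 205.45083801]
[ 0.46742876 -0.02199211  0.26980376]
deg 46.8 row [0.817, 0.001, -0.002] [-8.69, 2.38, 2.64]
```

Emit:
arm_command(
  deltas=[
    [0.12,0,0,0,1,-2,1],
    [0.24,0,0,0,2.4,-3,1],
    [0.36,0,0,0,2.4,-3,1],
    [0.48,0,0,-2,2.4,-3,1],
    [0.6,0,0,-4,2.4,-2,1],
    [0.72,0,0,-7,2.4,1,1],
    [0.817,0,0,-8.7,2.4,2.6,1],
    [0.817,0,0,-8.7,2.4,2.6,1],
  ],
)

```text
time_s: 15.2
tcp_pos: [0.4736, -0.0827, 0.3266]
ee_rot: [[-0.182, -0.737, 0.65], [-0.982, 0.108, -0.153], [0.043, -0.667, -0.744]]
wrist_force: [0.3, -1.1, 1.8]
gripper_width: 0.005
gripper_force: 0.0
```

Emit:
arm_command(
  deltas=[
    [0,0,0,0,0,0,1],
    [0,0,0,0,0,0,1],
    [0,0,0,0,0,0,1],
    [0,0,0,0,0,0,1],
  ],
)

```text
time_s: 15.53
tcp_pos: [0.4754, -0.084, 0.3305]
ee_rot: [[-0.185, -0.734, 0.653], [-0.982, 0.111, -0.153], [0.04, -0.67, -0.741]]
wrist_force: [0.5, 0.5, -0.6]
gripper_width: 0.007
gripper_force: 0.0
```

Run:
```python
from h import *
from station import *
s=sense();print(s["tcp_pos"],s["joints"].round(1),s["gripper_width"])
for d in (.11,.062,.050):p,R=bore(.81,d);delta(s,p,R)
```

```text
[ 0.47541083 -0.08403604  0.33047546] [ 10.2 -13.7 -53.1  55.7 -18.8 -68.5] 0.006986889306553793
deg 6.0 row [0.076, -0.069, -0.014] [-6.18, 5.34, 3.03]
deg 6.0 row [0.076, -0.069, -0.014] [-6.52, 4.98, 7.8]
deg 6.0 row [0.076, -0.069, -0.014] [-6.6, 4.89, 9.0]
```

Emit:
arm_command(
  deltas=[
    [0.076,-0.069,-0.014,-6.2,5.3,3,1],
    [0.076,-0.069,-0.014,-6.2,5.3,3,1],
    [0.076,-0.069,-0.014,-6.2,5.3,3,1],
    [0.076,-0.069,-0.014,-6.2,5.3,3,1],
    [0.076,-0.069,-0.014,-6.2,5.3,3,1],
    [0.076,-0.069,-0.014,-6.2,5.3,3,1],
    [0.076,-0.069,-0.014,-6.2,5.3,3,1],
    [0.076,-0.069,-0.014,-6.2,5.3,3,1],
  ],
)

```text
time_s: 16.2
tcp_pos: [0.4607, -0.0119, 0.3037]
ee_rot: [[-0.14, -0.714, 0.687], [-0.99, 0.092, -0.106], [0.013, -0.695, -0.719]]
wrist_force: [0.1, -0.4, 1.0]
gripper_width: 0.006
gripper_force: 0.0
```

Run:
```python
from h import *
from station import *
s=sense();print(s["tcp_pos"],s["joints"].round(1),s["gripper_width"])
for d in (.11,.062,.050):p,R=bore(.81,d);delta(s,p,R)
```

```text
[ 0.46073676 -0.01189346  0.30366053] [  4.5 -14.5 -61.2  89.2  -9.2 -97.8] 0.005579463944203303
deg 2.6 row [0.042, -0.018, 0.0] [0.86, 1.78, 3.0]
deg 2.6 row [0.042, -0.018, 0.0] [0.78, 1.58, 7.8]
deg 2.6 row [0.042, -0.018, 0.0] [0.76, 1.53, 9.0]
```

Joint 3 and joint 5 are at their range limits at this tilt. I'll push with less tool tilt (0.55 rad) but still move along the bore.

```bash
cat >> h.py <<'E'
def push(d,tilt=.55,q=.81,off=.006): # tip centre d out of the mouth along the bore, off towards upper rim
    L=lev(*X0,q);M=lev(*X0,tilt);y=L["f"]*np.cos(q)-np.array([0,0,1])*np.sin(q)
    R=bore(tilt,0)[1];return L["mouth"]+d*L["b"]-off*y+.019*M["b"],R
E
python3 - <<'E'
from h import *
from station import *
s=sense();p,R=push(.08);print(p);delta(s,p,R)
E
```

```text
[ 0.48323323 -0.02402399  0.2696625 ]
deg 12.5 row [-0.218, -0.018, -0.002] [0.84, 0.64, 4.12]
```

Emit:
arm_command(
  deltas=[
    [-0.1,-0.01,0,0,0,0,1],
    [-0.218,-0.018,0,0,0,0,1],
    [-0.218,-0.018,0,0.8,0.6,2,1],
    [-0.218,-0.018,0,0.8,0.6,4.1,1],
    [-0.218,-0.018,0,0.8,0.6,4.1,1],
    [-0.218,-0.018,0,0.8,0.6,4.1,1],
    [-0.218,-0.018,0,0.8,0.6,4.1,1],
    [-0.218,-0.018,0,0.8,0.6,4.1,1],
  ],
)

```text
time_s: 16.87
tcp_pos: [0.4831, -0.0235, 0.2701]
ee_rot: [[-0.127, -0.845, 0.519], [-0.992, 0.108, -0.067], [0.0, -0.523, -0.852]]
wrist_force: [-0.1, -0.7, -0.2]
gripper_width: 0.002
gripper_force: 0.0
```

Run:
```python
from h import *
from station import *
s=sense();print(s["tcp_pos"],s["joints"].round(1),s["wrist_force"])
for d in(.08,.045,.04,.03):p,R=push(d);delta(s,p,R)
```

```text
[ 0.48314526 -0.02348964  0.2701257 ] [ 21.8  -7.3 -48.5  36.9 -25.1 -59.6] [-0.12320481 -0.71055253 -0.18149198]
deg 0.1 row [-0.001, -0.0, 0.0] [0.05, 0.01, 0.05]
deg 0.1 row [-0.001, -0.0, 0.0] [0.05, -0.89, 3.43]
deg 0.1 row [-0.001, -0.0, 0.0] [0.05, -1.01, 3.91]
deg 0.1 row [-0.001, -0.0, 0.0] [0.05, -1.27, 4.88]
```

Reached. Now a slow push along the bore.

Emit:
arm_command(
  deltas=[
    [0,0,0,0.05,-0.3,1.2,1],
    [0,0,0,0.05,-0.6,2.4,1],
    [0,0,0,0.05,-0.8,3.1,1],
    [0,0,0,0.05,-0.9,3.5,1],
    [0,0,0,0.05,-0.97,3.75,1],
    [0,0,0,0.05,-1.04,4.0,1],
    [0,0,0,0.05,-1.1,4.2,1],
    [0,0,0,0.05,-1.15,4.4,1],
  ],
)

```text
time_s: 17.53
tcp_pos: [0.5159, -0.0282, 0.2397]
ee_rot: [[-0.128, -0.844, 0.521], [-0.992, 0.11, -0.066], [-0.001, -0.525, -0.851]]
wrist_force: [-5.8, -0.4, 5.1]
gripper_width: 0.005
gripper_force: 3.8
```

```bash
cat > pu.py <<'E'
from h import *
from station import *
s=sense();l=lev(*X0,.81);print(s["tcp_pos"],"F along -b",s["wrist_force"]@l["b"],s["wrist_force"],"tip depth",(s["tcp_pos"]-push(0)[0])@l["b"])
for d in(.03,.028):delta(s,*push(d))
S=capture("side")
for h in(.0255,.0155):print(proj(S,l["mouth"]+h*l["b"]))
for r in (S["pixels"][190:220,272:312].max(2)<60): print("".join(".#"[int(v)] for v in r))
E
python3 pu.py
```

```text
[ 0.51591196 -0.02817588  0.23974591] F along -b 7.6802433510534485 [-5.80572788 -0.40571816  5.14435741] tip depth 0.03551353640761434
deg 0.2 row [-0.002, 0.001, -0.001] [0.01, -0.04, 0.56]
deg 0.2 row [-0.002, 0.001, -0.001] [0.01, -0.09, 0.75]
[290.16114332 205.45083801]
[288.30082151 206.90088724]
...................##############..#####
...................##############...####
...................###########...#...###
..................##########....###...##
..................#########.....###...##
.................##########............#
.................##########............#
................############............
................###########.............
...............###########..............
................##########..............
................#########...............
................#########...............
...............#########................
..............##########................
............############................
...........#############................
...........###########..................
...........##########...................
...........#########...................#
............#######....................#
.............#####....................##
.....................................###
.....................................###
.....................................###
......................................##
........................................
........................................
........................................
........................................
```

Emit:
arm_command(
  deltas=[
    [0,0,0,0,0,0.1,1],
    [0,0,0,0,-0.04,0.25,1],
    [0,0,0,0,-0.08,0.4,1],
    [0,0,0,0,-0.12,0.55,1],
    [0,0,0,0,-0.16,0.7,1],
    [0,0,0,0,-0.2,0.8,1],
  ],
)

```text
time_s: 18.08
tcp_pos: [0.5219, -0.0288, 0.2369]
ee_rot: [[-0.128, -0.842, 0.525], [-0.992, 0.109, -0.066], [-0.002, -0.529, -0.849]]
wrist_force: [-27.1, 3.7, 28.9]
gripper_width: 0.004
gripper_force: 20.0
```

```bash
python3 pu.py
```

```text
[ 0.5219389  -0.02884263  0.23690321] F along -b 39.73679351002062 [-27.09008152   3.72729766  28.90757044] tip depth 0.02916232320133151
deg 0.4 row [-0.007, 0.001, -0.001] [0.02, 0.33, -0.0]
deg 0.4 row [-0.007, 0.001, -0.001] [0.02, 0.28, 0.19]
[290.16114332 205.45083801]
[288.30082151 206.90088724]
..................#############..#######
.................##############...######
.................############.##...#####
.................##########....##...####
................##########.....##...####
................#########.....##.....###
................##########...........###
...............###########............##
...............###########.............#
.............############...............
..............###########...............
...............#########...............#
...............########...............##
..............########................##
...........###########.................#
...........###########.................#
..........############.................#
..........###########..................#
..........##########..................##
...........########...................##
...........#######...................###
............#####....................###
....................................####
...................................#####
...................................#####
....................................###.
........................................
........................................
........................................
........................................
```

Emit:
arm_command(
  deltas=[
    [0,0,0,0,0.3,-1.2,1],
    [0,0,0,0,0.8,-3,1],
    [0,0,0,0,1.5,-6,1],
    [0,0,0,0,2,-9,1],
    [0,0,0,0,2,-12,1],
    [0,0,0,0,2,-12,1],
  ],
)

```text
time_s: 18.63
tcp_pos: [0.4426, -0.0175, 0.3311]
ee_rot: [[-0.125, -0.84, 0.528], [-0.992, 0.11, -0.061], [-0.007, -0.532, -0.847]]
wrist_force: [0.2, 1.2, 1.1]
gripper_width: 0.004
gripper_force: 0.0
```

Run:
```python
from h import *
from station import *
s=sense();print(s["tcp_pos"],s["joints"].round(1),s["wrist_force"])
S=capture("side");print(blob(S,276,190,25,30));print("grip",blob(S,295,225,45,45))
for q in(.76,.81,.86):
    l=lev(*X0,q);print(q,[proj(S,l["mouth"]+h*l["b"]).round(1) for h in(.0255,.0155)],proj(S,l["grip"]))
g=lev(*X0,.81);g,f=g["grip"]+.012*g["r"],g["f"]
delta(s,[g[0],g[1],.29],down(np.degrees(np.arctan2(f[1],f[0]))))
cv2.imwrite("pics/z8.png",crop(S["pixels"],250,170,90,90,6))
```

```text
[ 0.44256506 -0.01750735  0.33111086] [ 28.6 -15.8 -43.9  29.5 -38.5 -55.4] [0.23820247 1.22587717 1.08506205]
(array([288.32291667, 206.40625   ]), np.int32(96))
grip (array([321.18446602, 245.97087379]), np.int32(103))
0.76 [array([289.6, 204.3]), array([287.8, 205.9])] [320.76211239 246.48099424]
0.81 [array([290.2, 205.5]), array([288.3, 206.9])] [319.62203225 247.21934515]
0.86 [array([290.7, 206.7]), array([288.8, 207.9])] [318.44002145 247.85102979]
deg 32.1 row [-0.561, 0.008, -0.0] [8.87, -2.29, 6.21]
```

View pics/z8.png

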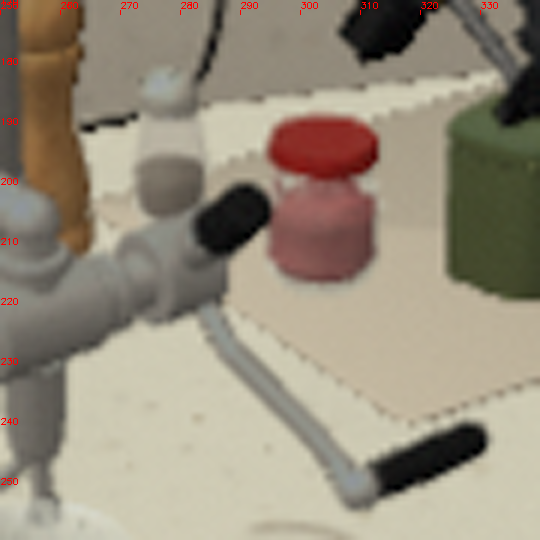

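The pin's head now sits flush on the hub at (288.3,206.4), matching "home", and the lever is at about 0.75 rad with the grip at (321,246). Next I regrasp the grip.

Emit:
arm_command(
  deltas=[
    [-0.1,0,0,4,0,0,-0.3],
    [-0.2,0,0,7,0,0,-0.3],
    [-0.3,0,0,8.9,-1,2,-0.3],
    [-0.4,0,0,8.9,-2.3,4,-0.3],
    [-0.5,0,0,8.9,-2.3,6.2,-0.3],
    [-0.56,0,0,8.9,-2.3,6.2,-0.3],
    [-0.56,0,0,8.9,-2.3,6.2,-0.3],
    [-0.56,0,0,8.9,-2.3,6.2,-0.3],
  ],
)

```text
time_s: 19.35
tcp_pos: [0.4831, -0.1144, 0.2815]
ee_rot: [[-0.13, -0.991, -0.013], [-0.991, 0.13, 0.001], [0.0, 0.013, -1.0]]
wrist_force: [-0.3, 1.4, -0.2]
gripper_width: 0.532
gripper_force: 0.0
```

Run:
```python
from h import *
from station import *
s=sense();print(s["tcp_pos"],s["joints"].round(1))
g=lev(*X0,.75);g,f=g["grip"]+.012*g["r"],g["f"];print(g)
delta(s,g,down(np.degrees(np.arctan2(f[1],f[0]))))
```

```text
[ 0.48310619 -0.11441952  0.28151279] [  5.4   8.1 -12.8  -0.2 -69.8 -12.8]
[ 0.47844208 -0.11112407  0.08320335]
deg 0.7 row [0.013, -0.0, -0.003] [-0.27, 0.25, 19.84]
```

Emit:
arm_command(
  deltas=[
    [0.013,0,0,-0.2,0.25,4,-0.3],
    [0.013,0,0,-0.2,0.25,8,-0.3],
    [0.013,0,0,-0.2,0.25,12,-0.3],
    [0.013,0,0,-0.2,0.25,16,-0.3],
    [0.013,0,0,-0.2,0.25,19,-0.3],
    [0.013,0,0,-0.2,0.25,19.8,-0.3],
    [0.013,0,0,-0.2,0.25,19.8,-0.3],
    [0.013,0,0,-0.2,0.25,19.8,0.4],
  ],
)

```text
time_s: 20.02
tcp_pos: [0.4791, -0.1108, 0.0872]
ee_rot: [[-0.127, -0.992, 0.006], [-0.992, 0.127, 0.0], [-0.001, -0.006, -1.0]]
wrist_force: [0.4, 0.1, -0.4]
gripper_width: 0.624
gripper_force: 0.0
```

Emit:
arm_command(
  deltas=[
    [0,0,0,0,0,0,1],
    [0,0,0,0,0,0,1],
    [0,0,0,0,0,0,1],
    [0,0,0,0,0,0,1],
    [0,0,0,0,0,0,1],
    [0,0,0,0,0,0,1],
  ],
)

```text
time_s: 20.52
tcp_pos: [0.4801, -0.1109, 0.0863]
ee_rot: [[-0.128, -0.992, 0.007], [-0.992, 0.128, 0.0], [-0.001, -0.007, -1.0]]
wrist_force: [3.1, -1.8, 0.6]
gripper_width: 0.197
gripper_force: 1.9
```

```bash
sed -i 's/^for dq in.*/for dq in -np.arange(1,9)*.05:print(dq.round(2),(s["ee_rot"].T@(lev(*X0,q+dq)["grip"]-lev(*X0,q)["grip"])*100).round(2))/;/^for r in/d;/^for n,h/,/^ /d' st.py; python3 st.py
```

```text
q 0.74 r 0.1168 F [ 3.1 -1.8  0.6] w 17.17398366756595
-0.05 [-0.    0.39 -0.46]
-0.1 [-0.    0.76 -0.93]
-0.15 [-0.    1.1  -1.42]
-0.2 [-0.    1.42 -1.93]
-0.25 [-0.    1.71 -2.46]
-0.3 [-0.    1.97 -2.99]
-0.35 [-0.    2.21 -3.54]
-0.4 [-0.    2.42 -4.11]
```

Emit:
arm_command(
  deltas=[
    [0,0,0,0,0,0,1],
    [0,0,0,0,0.2,-0.23,1],
    [0,0,0,0,0.39,-0.46,1],
    [0,0,0,0,0.58,-0.7,1],
    [0,0,0,0,0.76,-0.93,1],
    [0,0,0,0,0.93,-1.17,1],
    [0,0,0,0,1.1,-1.42,1],
    [0,0,0,0,1.26,-1.67,1],
  ],
)

```text
time_s: 21.23
tcp_pos: [0.4676, -0.1093, 0.102]
ee_rot: [[-0.129, -0.992, 0.007], [-0.992, 0.129, 0.001], [-0.002, -0.007, -1.0]]
wrist_force: [9.1, -3.5, -11.5]
gripper_width: 0.194
gripper_force: 30.0
```

```bash
python3 st.py
```

```text
q 0.568 r 0.1172 F [  9.1  -3.5 -11.5] w 16.890136476570195
-0.05 [-0.    0.31 -0.52]
-0.1 [-0.    0.59 -1.05]
-0.15 [-0.    0.84 -1.59]
-0.2 [-0.    1.07 -2.15]
-0.25 [-0.    1.26 -2.71]
-0.3 [-0.    1.43 -3.29]
-0.35 [-0.    1.57 -3.87]
-0.4 [-0.01  1.68 -4.46]
```

Force of about 14 N confirms that the stem turns with the lever. Continuing.

Emit:
arm_command(
  deltas=[
    [0,0,0,0,0.31,-0.52,1],
    [0,0,0,0,0.59,-1.05,1],
    [0,0,0,0,0.84,-1.6,1],
    [0,0,0,0,1.07,-2.15,1],
    [0,0,0,0,1.26,-2.7,1],
    [0,0,0,0,1.43,-3.3,1],
    [0,0,0,0,1.57,-3.87,1],
    [0,0,0,0,1.57,-3.87,1],
  ],
)

```text
time_s: 21.95
tcp_pos: [0.4505, -0.1071, 0.1402]
ee_rot: [[-0.129, -0.992, 0.005], [-0.992, 0.129, 0.001], [-0.002, -0.004, -1.0]]
wrist_force: [6.7, -2.4, -8.8]
gripper_width: 0.195
gripper_force: 30.0
```

```bash
python3 st.py
```

```text
q 0.21 r 0.1186 F [ 6.7 -2.4 -8.8] w 16.968536589864726
-0.05 [-0.    0.11 -0.59]
-0.1 [-0.    0.19 -1.18]
-0.15 [-0.    0.24 -1.78]
-0.2 [-0.    0.25 -2.38]
-0.25 [-0.01  0.24 -2.98]
-0.3 [-0.01  0.2  -3.58]
-0.35 [-0.01  0.13 -4.18]
-0.4 [-0.01  0.03 -4.77]
```

Emit:
arm_command(
  deltas=[
    [0,0,0,0,0.06,-0.3,1],
    [0,0,0,0,0.11,-0.59,1],
    [0,0,0,0,0.15,-0.88,1],
    [0,0,0,0,0.19,-1.18,1],
    [0,0,0,0,0.22,-1.48,1],
    [0,0,0,0,0.24,-1.78,1],
    [0,0,0,0,0.24,-1.78,1],
  ],
)

```text
time_s: 22.58
tcp_pos: [0.4476, -0.1067, 0.157]
ee_rot: [[-0.129, -0.992, 0.003], [-0.992, 0.129, 0.002], [-0.002, -0.002, -1.0]]
wrist_force: [7.8, -2.9, -10.8]
gripper_width: 0.198
gripper_force: 30.0
```

```bash
python3 st.py
```

```text
q 0.067 r 0.1193 F [  7.8  -2.9 -10.8] w 17.192954640516337
-0.05 [-0.    0.02 -0.6 ]
-0.1 [-0.    0.02 -1.2 ]
-0.15 [-0.   -0.02 -1.8 ]
-0.2 [-0.   -0.08 -2.39]
-0.25 [-0.01 -0.18 -2.99]
-0.3 [-0.01 -0.31 -3.57]
-0.35 [-0.01 -0.46 -4.15]
-0.4 [-0.01 -0.64 -4.72]
```

Emit:
arm_command(
  deltas=[
    [0,0,0,0,0.01,-0.3,1],
    [0,0,0,0,0.02,-0.6,1],
    [0,0,0,0,0.02,-0.8,1],
    [0,0,0,0,0.02,-1.0,1],
    [0,0,0,0,0.02,-1.2,1],
    [0,0,0,0,0.02,-1.2,1],
  ],
)

```text
time_s: 23.13
tcp_pos: [0.4469, -0.1066, 0.1684]
ee_rot: [[-0.13, -0.992, 0.001], [-0.992, 0.13, 0.002], [-0.002, -0.001, -1.0]]
wrist_force: [8.0, -1.5, -13.5]
gripper_width: 0.197
gripper_force: 30.0
```

```bash
python3 st.py
```

```text
q -0.028 r 0.1197 F [  8.   -1.5 -13.5] w 17.12662303174316
-0.05 [-0.   -0.03 -0.6 ]
-0.1 [-0.  -0.1 -1.2]
-0.15 [-0.   -0.19 -1.79]
-0.2 [-0.01 -0.31 -2.38]
-0.25 [-0.01 -0.46 -2.96]
-0.3 [-0.01 -0.64 -3.53]
-0.35 [-0.01 -0.85 -4.09]
-0.4 [-0.01 -1.08 -4.64]
```

Emit:
arm_command(
  deltas=[
    [0,0,0,0,-0.01,-0.2,1],
    [0,0,0,0,-0.02,-0.4,1],
    [0,0,0,0,-0.03,-0.6,1],
    [0,0,0,0,-0.04,-0.8,1],
    [0,0,0,0,-0.04,-0.8,1],
  ],
)

```text
time_s: 23.6
tcp_pos: [0.447, -0.1066, 0.1761]
ee_rot: [[-0.13, -0.992, 0.001], [-0.992, 0.13, 0.002], [-0.002, -0.0, -1.0]]
wrist_force: [8.7, -2.0, -12.9]
gripper_width: 0.197
gripper_force: 30.0
```

```bash
python3 st.py
```

```text
q -0.093 r 0.12 F [  8.7  -2.  -12.9] w 17.168328646954855
-0.05 [-0.   -0.07 -0.6 ]
-0.1 [-0.   -0.17 -1.19]
-0.15 [-0.   -0.3  -1.77]
-0.2 [-0.01 -0.46 -2.35]
-0.25 [-0.01 -0.65 -2.92]
-0.3 [-0.01 -0.86 -3.48]
-0.35 [-0.01 -1.11 -4.03]
-0.4 [-0.01 -1.38 -4.57]
```

Emit:
arm_command(
  deltas=[
    [0,0,0,0,-0.02,-0.2,1],
    [0,0,0,0,-0.04,-0.4,1],
    [0,0,0,0,-0.07,-0.6,1],
    [0,0,0,0,-0.09,-0.8,1],
    [0,0,0,0,-0.09,-0.8,1],
  ],
)

```text
time_s: 24.07
tcp_pos: [0.4477, -0.1067, 0.1838]
ee_rot: [[-0.13, -0.992, -0.0], [-0.992, 0.13, 0.002], [-0.002, 0.0, -1.0]]
wrist_force: [8.2, -1.4, -14.4]
gripper_width: 0.197
gripper_force: 30.0
```

```bash
python3 st.py
```

```text
q -0.157 r 0.1203 F [  8.2  -1.4 -14.4] w 17.11834872223234
-0.05 [-0.   -0.11 -0.59]
-0.1 [-0.   -0.25 -1.17]
-0.15 [-0.   -0.41 -1.75]
-0.2 [-0.01 -0.61 -2.32]
-0.25 [-0.01 -0.83 -2.87]
-0.3 [-0.01 -1.08 -3.42]
-0.35 [-0.01 -1.36 -3.95]
-0.4 [-0.01 -1.66 -4.47]
```

Run:
```python
from h import *
from station import *
S=capture("side")
for q in(0,-.05,-.1,-.15,-.2):
    l=lev(*X0,q);print(q,proj(S,l["mouth"]+.0155*l["b"]).round(1),proj(S,l["mouth"]+.0255*l["b"]).round(1))
print(blob(S,262,180,30,35))
for r in (S["pixels"][182:222,255:330].max(2)<60): print("".join(".#"[int(v)] for v in r))
```

```text
0 [278.  194.9] [278.  191.4]
-0.05 [277.3 194.6] [277.2 191. ]
-0.1 [276.6 194.3] [276.4 190.6]
-0.15 [275.9 194.1] [275.6 190.4]
-0.2 [275.3 193.9] [274.8 190.1]
(array([277.36792453, 194.04716981]), np.int32(106))
............................#...................###########################
................................................###############...#########
................................................##...##########.....#######
................................................##.....########.......#####
................................................####.....######.........###
................................................######.....######.........#
....................######......................#####......########........
.................##########.....................###.......###########......
............####..#########................................#########..###..
.........##........########................................########....####
...................########................................########....####
...................########....................
[... 1456 characters left out ...]
............####
........................................................................###
.......................................................................####
.......................................................................####
.......................................................................####
.......................................................................####
.....................................................................######
...................................................................########
....................................................................#######
....................................................................#######
```

Emit:
arm_command(
  deltas=[
    [0,0,0,0,0,0,-0.3],
    [0,0,0,0,0,0,-0.3],
    [0,0,0,0,0,0,-0.3],
    [0,0,0,0,0,-3,-0.3],
    [0,0,0,0,0,-7,-0.3],
    [0,0,0,0,0,-11,-0.3],
    [0,0,0,0,0,-15,-0.3],
    [0,0,0,0,0,-15,-0.3],
  ],
)

```text
time_s: 24.83
tcp_pos: [0.4509, -0.108, 0.3455]
ee_rot: [[-0.127, -0.992, 0.018], [-0.992, 0.127, -0.001], [-0.001, -0.018, -1.0]]
wrist_force: [0.6, 0.3, 0.5]
gripper_width: 0.633
gripper_force: 0.0
```

```bash
cat > lv.py <<'E'
from h import *
from station import *
s=sense();print(s["tcp_pos"],s["wrist_force"].round(1))
S=capture("side");T=capture("top")
for q in(.1,.05,0,-.05,-.1,-.15):
    l=lev(*X0,q);print(q,proj(S,l["grip"]).round(1),proj(T,l["grip"]).round(1),proj(S,l["mouth"]+.0155*l["b"]).round(1))
m=(S["pixels"][185:245,265:355].max(2)<60).astype(np.uint8);n,L,st,ce=cv2.connectedComponentsWithStats(m)
for i in range(1,n):
    if st[i,4]>40:print((ce[i]+[265,185]).round(1),st[i])
E
python3 lv.py
```

```text
[ 0.45087681 -0.10800307  0.34548103] [0.6 0.3 0.5]
0.1 [330.4 227.6] [291.7 245.9] [279.4 195.8]
0.05 [330.6 225.6] [291.8 246. ] [278.7 195.3]
0 [330.8 223.5] [291.8 246.1] [278.  194.9]
-0.05 [330.8 221.4] [291.9 246. ] [277.3 194.6]
-0.1 [330.8 219.3] [292.  245.8] [276.6 194.3]
-0.15 [330.7 217.1] [292.1 245.5] [275.9 194.1]
[279.1 195.1] [ 10   4   9  13 108]
[345.6 199.1] [77  8  7 14 57]
[335.6 220. ] [ 57  23  26  22 169]
```

Run:
```python
from h import *
from station import *
S=capture("side")
for i,r in enumerate(S["pixels"][204:236,310:355].max(2)<60): print(204+i,"".join(".#"[int(v)] for v in r))
```

```text
204 ..................................##.........
205 ................................###..........
206 .................................#...........
207 .............................................
208 ....................................##.......
209 ...................................###.......
210 .................................#####.......
211 .................................#####.......
212 ................................######.......
213 ................................######.......
214 ................................######.......
215 ................................#####........
216 ..............................######.........
217 ..........................########...........
218 ........................#########............
219 .......................#########.............
220 .......................#########.............
221 ....................############.............
222 ..................#############..............
223 ................##############...............
224 .............###############.................
225 ............##############...................
226 .............##########......................
227 .............########........................
228 ..............####...........................
229 ..............##.............................
230 .............................................
231 .............................................
232 .............................................
233 .............................................
234 .............................................
235 .............................................
```

Run:
```python
from h import *
from station import *
s=sense();g=lev(*X0,0.0);g,f=g["grip"]+.008*g["r"],g["f"];g[2]=.162
delta(s,g,down(np.degrees(np.arctan2(f[1],f[0]))))
```

```text
deg 0.1 row [-0.002, 0.002, -0.001] [-0.36, 0.1, 17.44]
```

Emit:
arm_command(
  deltas=[
    [0,0,0,-0.3,0.1,4,-0.3],
    [0,0,0,-0.3,0.1,8,-0.3],
    [0,0,0,-0.3,0.1,12,-0.3],
    [0,0,0,-0.3,0.1,15,-0.3],
    [0,0,0,-0.3,0.1,17.4,-0.3],
    [0,0,0,-0.3,0.1,17.4,-0.3],
    [0,0,0,-0.3,0.1,17.4,0.4],
    [0,0,0,-0.3,0.1,17.4,1],
  ],
)

```text
time_s: 25.65
tcp_pos: [0.4486, -0.1041, 0.1633]
ee_rot: [[-0.128, -0.992, 0.003], [-0.992, 0.128, 0.0], [-0.0, -0.003, -1.0]]
wrist_force: [-0.7, -0.2, 0.1]
gripper_width: 0.569
gripper_force: 0.0
```

Emit:
arm_command(
  deltas=[
    [0,0,0,0,0,0,1],
    [0,0,0,0,0,0,1],
    [0,0,0,0,0,0,1],
    [0,0,0,0,0,0,1],
    [0,0,0,0,0,0,1],
    [0,0,0,0,0,0,1],
  ],
)

```text
time_s: 26.15
tcp_pos: [0.4479, -0.104, 0.1627]
ee_rot: [[-0.128, -0.992, 0.002], [-0.992, 0.128, 0.001], [-0.001, -0.002, -1.0]]
wrist_force: [-0.2, 0.2, 0.3]
gripper_width: 0.199
gripper_force: 30.0
```

```bash
cat > w.py <<'E'
from h import *
from station import *
s=sense();print(s["tcp_pos"],s["wrist_force"].round(1),s["gripper_width"])
p=S=capture("side")["pixels"][184:204,272:292].astype(float).max(2);w=np.clip(120-p,0,80);yy,xx=np.mgrid[184:204,272:292];w[:,0]=0
n,L,st,ce=cv2.connectedComponentsWithStats((w>0).astype(np.uint8));i=1+st[1:,4].argmax();w*=(L==i)
print("head",(w*xx).sum()/w.sum(),(w*yy).sum()/w.sum())
E
python3 w.py
```

```text
[ 0.44786825 -0.10399829  0.16273833] [-0.2  0.2  0.3] 0.19855066777479444
head 278.9714227807053 195.37646939602757
```

Emit:
arm_command(
  deltas=[
    [0,0,0,0,0,-0.15,1],
    [0,0,0,0,0,-0.3,1],
    [0,0,0,0,0,-0.45,1],
  ],
)

```text
time_s: 26.45
tcp_pos: [0.4478, -0.1039, 0.1665]
ee_rot: [[-0.129, -0.992, 0.001], [-0.992, 0.129, 0.001], [-0.001, -0.001, -1.0]]
wrist_force: [1.2, 0.4, -4.0]
gripper_width: 0.199
gripper_force: 29.9
```

```bash
python3 w.py
```

```text
[ 0.44778472 -0.10394186  0.16654008] [ 1.2  0.4 -4. ] 0.19868973565599204
head 278.6405770411295 195.23214651115202
```

Emit:
arm_command(
  deltas=[
    [0,0,0,0,0,-0.15,1],
    [0,0,0,0,0,-0.3,1],
    [0,0,0,0,0,-0.45,1],
  ],
)

```text
time_s: 26.75
tcp_pos: [0.4479, -0.1039, 0.1711]
ee_rot: [[-0.129, -0.992, 0.002], [-0.992, 0.129, 0.001], [-0.001, -0.002, -1.0]]
wrist_force: [1.6, -0.4, -7.9]
gripper_width: 0.196
gripper_force: 29.9
```

```bash
python3 w.py
```

```text
[ 0.44785044 -0.10393915  0.17111405] [ 1.6 -0.4 -7.9] 0.19603991006777546
head 278.2761819269898 195.05116696588868
```

Emit:
arm_command(
  deltas=[
    [0,0,0,0,-0.01,-0.15,1],
    [0,0,0,0,-0.01,-0.3,1],
    [0,0,0,0,-0.02,-0.45,1],
  ],
)

```text
time_s: 27.05
tcp_pos: [0.4481, -0.1039, 0.1756]
ee_rot: [[-0.129, -0.992, 0.002], [-0.992, 0.129, 0.001], [-0.001, -0.002, -1.0]]
wrist_force: [2.7, 0.2, -11.4]
gripper_width: 0.196
gripper_force: 30.0
```

```bash
python3 w.py
```

```text
[ 0.44806194 -0.10392614  0.17555092] [  2.7   0.2 -11.4] 0.19626081876788642
head 277.85448324443996 194.83918687732717
```

Emit:
arm_command(
  deltas=[
    [0,0,0,0,-0.01,-0.15,1],
    [0,0,0,0,-0.02,-0.3,1],
    [0,0,0,0,-0.03,-0.45,1],
  ],
)

```text
time_s: 27.35
tcp_pos: [0.4484, -0.104, 0.18]
ee_rot: [[-0.129, -0.992, 0.002], [-0.992, 0.129, 0.001], [-0.001, -0.002, -1.0]]
wrist_force: [4.4, 0.7, -14.7]
gripper_width: 0.196
gripper_force: 30.0
```

```bash
python3 w.py
```

```text
[ 0.44844676 -0.1039535   0.18002797] [  4.4   0.7 -14.7] 0.19567405932882637
head 277.4700674112084 194.60287755307374
```

Emit:
arm_command(
  deltas=[
    [0,0,0,0,-0.02,-0.15,1],
    [0,0,0,0,-0.03,-0.3,1],
    [0,0,0,0,-0.05,-0.45,1],
  ],
)

```text
time_s: 27.65
tcp_pos: [0.4491, -0.104, 0.185]
ee_rot: [[-0.128, -0.992, 0.003], [-0.992, 0.128, 0.001], [-0.001, -0.002, -1.0]]
wrist_force: [3.6, 0.9, -15.6]
gripper_width: 0.196
gripper_force: 30.0
```

```bash
python3 w.py
```

```text
[ 0.44912721 -0.10403654  0.18502676] [  3.6   0.9 -15.6] 0.1963816527150418
head 277.0121038055185 194.64775874448662
```

Emit:
arm_command(
  deltas=[
    [0,0,0,0,-0.02,-0.15,1],
    [0,0,0,0,-0.04,-0.3,1],
    [0,0,0,0,-0.07,-0.45,1],
  ],
)

```text
time_s: 27.95
tcp_pos: [0.4499, -0.1042, 0.1897]
ee_rot: [[-0.128, -0.992, 0.003], [-0.992, 0.128, 0.001], [-0.001, -0.003, -1.0]]
wrist_force: [3.8, 2.2, -15.6]
gripper_width: 0.198
gripper_force: 30.0
```

```bash
python3 w.py
```

```text
[ 0.44992355 -0.10416037  0.18970256] [  3.8   2.2 -15.6] 0.19815652680899645
head 276.79898685061437 194.58611769777968
```

Emit:
arm_command(
  deltas=[
    [0,0,0,0,-0.03,-0.2,1],
    [0,0,0,0,-0.06,-0.4,1],
    [0,0,0,0,-0.1,-0.6,1],
  ],
)

```text
time_s: 28.25
tcp_pos: [0.4513, -0.1043, 0.1958]
ee_rot: [[-0.128, -0.992, 0.004], [-0.992, 0.128, 0.001], [-0.001, -0.004, -1.0]]
wrist_force: [5.5, 2.2, -15.8]
gripper_width: 0.198
gripper_force: 30.0
```

```bash
python3 w.py
```

```text
[ 0.45125024 -0.10427     0.19575021] [  5.5   2.2 -15.8] 0.1981368324087733
head 276.51754696915987 194.4768994446414
```

Emit:
arm_command(
  deltas=[
    [0,0,0,0,-0.04,-0.2,1],
    [0,0,0,0,-0.08,-0.4,1],
    [0,0,0,0,-0.13,-0.6,1],
  ],
)

```text
time_s: 28.55
tcp_pos: [0.4526, -0.1043, 0.2012]
ee_rot: [[-0.129, -0.992, 0.004], [-0.992, 0.129, 0.001], [-0.002, -0.004, -1.0]]
wrist_force: [7.2, 0.8, -22.1]
gripper_width: 0.194
gripper_force: 30.0
```

```bash
python3 w.py
```

```text
[ 0.45262021 -0.10432501  0.20124367] [  7.2   0.8 -22.1] 0.1941870859303724
head 276.2827036751478 194.47365715754304
```

Emit:
arm_command(
  deltas=[
    [0,0,0,0,-0.03,-0.15,1],
    [0,0,0,0,-0.06,-0.3,1],
    [0,0,0,0,-0.06,-0.3,1],
  ],
)

```text
time_s: 28.85
tcp_pos: [0.4528, -0.1042, 0.2025]
ee_rot: [[-0.129, -0.992, 0.002], [-0.992, 0.129, 0.002], [-0.002, -0.002, -1.0]]
wrist_force: [9.5, -0.3, -27.2]
gripper_width: 0.197
gripper_force: 30.0
```

```bash
python3 w.py
```

```text
[ 0.45275261 -0.10417649  0.20250118] [  9.5  -0.3 -27.2] 0.19717827500075272
head 276.25879917184267 194.46946169772258
```

Emit:
arm_command(
  deltas=[
    [0,0,0,0,-0.03,-0.15,1],
    [0,0,0,0,-0.06,-0.3,1],
    [0,0,0,0,-0.06,-0.3,1],
  ],
)

```text
time_s: 29.15
tcp_pos: [0.4527, -0.1041, 0.2038]
ee_rot: [[-0.13, -0.992, 0.0], [-0.992, 0.13, 0.003], [-0.003, 0.0, -1.0]]
wrist_force: [11.0, -0.6, -35.0]
gripper_width: 0.196
gripper_force: 30.0
```

```bash
python3 w.py
```

```text
[ 0.45268825 -0.1040548   0.20377332] [ 11.   -0.6 -35. ] 0.19559948837342642
head 276.2231394129979 194.4765461215933
```

A firm stop: the force rises to 35 N with almost no motion. I ease the load, release and check.

Emit:
arm_command(
  deltas=[
    [0,0,0,0,0.05,0.4,1],
    [0,0,0,0,0.05,0.6,1],
    [0,0,0,0,0.05,0.6,0.6],
    [0,0,0,0,0.05,0.6,0.2],
    [0,0,0,0,0.05,0.6,-0.3],
    [0,0,0,0,0.05,0.6,-0.3],
  ],
)

```text
time_s: 29.7
tcp_pos: [0.4539, -0.1054, 0.2044]
ee_rot: [[-0.127, -0.992, 0.007], [-0.992, 0.127, -0.001], [0.0, -0.007, -1.0]]
wrist_force: [0.8, -0.3, 0.0]
gripper_width: 0.341
gripper_force: 0.0
```

Emit:
arm_command(
  deltas=[
    [0,0,0,0,0,0,-0.5],
    [0,0,0,0,0,-3,-0.5],
    [0,0,0,0,0,-7,-0.5],
    [0,0,0,0,0,-11,-0.5],
    [0,0,0,0,0,-15,-0.5],
    [0,0,0,-10,0,-19,-0.5],
    [0,0,0,4,0,-19,-0.5],
    [0,0,0,8,0,-19,-0.5],
  ],
)

```text
time_s: 30.37
tcp_pos: [0.4493, -0.1416, 0.3901]
ee_rot: [[-0.112, -0.994, 0.01], [-0.994, 0.112, -0.001], [-0.001, -0.01, -1.0]]
wrist_force: [1.2, -0.3, -0.3]
gripper_width: 0.751
gripper_force: 0.0
```

```bash
python3 w.py; python3 lv.py
python3 - <<'E'
from h import *
from station import *
S=capture("side")
for i,r in enumerate(S["pixels"][200:236,310:355].max(2)<60): print(200+i,"".join(".#"[int(v)] for v in r))
E
```

```text
[ 0.44931546 -0.14155877  0.39008937] [ 1.2 -0.3 -0.3] 0.7505663370287521
head 277.04277634961437 194.6342416452442
[ 0.44729275 -0.14987497  0.3905391 ] [ 0.5 -2.8  2.6]
0.1 [330.4 227.6] [291.7 245.9] [279.4 195.8]
0.05 [330.6 225.6] [291.8 246. ] [278.7 195.3]
0 [330.8 223.5] [291.8 246.1] [278.  194.9]
-0.05 [330.8 221.4] [291.9 246. ] [277.3 194.6]
-0.1 [330.8 219.3] [292.  245.8] [276.6 194.3]
-0.15 [330.7 217.1] [292.1 245.5] [275.9 194.1]
[276.6 194. ] [  8   3   9  13 103]
[345.4 199.2] [77  8  7 14 60]
[335.4 214.9] [ 58  22  25  16 190]
200 .................................######......
201 .................................######......
202 .................................#.####......
203 ................................#######......
204 ................................####.........
205 .................................##..........
206 ................................##...........
207 .....................................#.......
208 ....................................##.......
209 ...................................###.......
210 ...........................###########....
[... 553 characters left out ...]

222 .............##..............................
223 .............................................
224 .............................................
225 .............................................
226 .............................................
227 .............................................
228 .............................................
229 .............................................
230 .............................................
231 .............................................
232 .............................................
233 .............................................
234 .............................................
235 .............................................
```

Emit:
arm_command(
  deltas=[
    [0,0,0,0,0,0,-0.5],
    [0,0,0,0,0,0,-0.5],
    [0,0,0,0,0,0,-0.5],
    [0,0,0,0,0,0,-0.5],
    [0,0,0,0,0,0,-0.5],
    [0,0,0,0,0,0,-0.5],
  ],
)

```text
time_s: 31.07
tcp_pos: [0.4468, -0.1466, 0.3857]
ee_rot: [[-0.128, -0.992, 0.002], [-0.992, 0.128, 0.001], [-0.001, -0.002, -1.0]]
wrist_force: [-0.1, -0.1, -0.8]
gripper_width: 0.749
gripper_force: 0.0
```

```bash
python3 w.py; python3 -c "
from station import *
print(finish_job())"
```

```text
[ 0.4468191  -0.14655202  0.38566373] [-0.1 -0.1 -0.8] 0.7489229402355897
head 277.04094650205764 194.64279835390946
the job is handed in; nothing more can be done
None
```

I handed the job in at 31 s: the pin went home at about 40 N, the lever then turned the stem to a firm stop (35 N, almost no motion) and I let go; it rests about 0.1 to 0.16 rad above level by the camera, and no result came back.

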